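Fill a tea tin with pressed nests on the gated tin filler

TASK

Fill the empty tin that stands in the shuttle of the bench tin filler with all the pressed-tea nests lying on the scale: put every nest into the tipping bucket with a light grip (they crumble above 20 N), and bring the tin under the funnel with the shuttle's lever - lift it out of its notch, carry it along the slot and let it drop into the notch at the other end. Then push the bucket over by its crank handle, past its catch, so that the nests drop into the tin, and let the bucket swing back into its catch. Bring the shuttle back with the lever into its first notch and stand the filled tin upright on the scale's plate, without ever tipping the tin over or shifting the tin lid, the tea glass and the closed tin.

Things in the scene. Friction and masses are not known exactly. Their poses are not given: they have to be found in the camera images.
- tin_filler: Steel bench tin filler, fixed, 140 x 475 mm, 320 mm high. Origin on the table under the funnel's axis (fill station); x points away from the robot, -y to the loading station (0.14 m off), z up. In its frame the gate plate is at x = -0.062, y = -0.12 to -0.31, top z = 0.092. A mains cable hangs behind the loading station, in robot coordinates at x > 0.55, y = -0.16 to -0.23, up to 0.33 m high.
- funnel (a point): Centre of the fixed funnel's mouth (90 mm wide inside, 192 mm above the table; outlet 51 mm wide at 147 mm, 8 mm above the rim of a tin in the shuttle). Axes as the filler's. Steel plates fence it up to 250 mm above the table, 56 mm off on both x sides and 52 mm off in -y; the bucket is on its +y side.
- shuttle (a joint): Sliding tin shuttle, m: 0 at the open loading station (start), 0.14 at the fill station under the funnel (it moves along the filler's +y). 1 to 2 N slide it. The notched gate plate blocks it unless the lever is lifted; each notch leaves 3 mm of play before the end stop.
- lever (a joint): Angle of the shuttle's lever, rad: 0 = down in a notch, grows as the knob is lifted, stop at 0.55. Above 0.35 its cross pin clears the gate plate between the notches (resting on it, it reads about 0.3). A spring and its weight pull it down, 2 to 5 N at the knob.
- lever_knob (a point): Centre of the lever's black ball knob, 28 mm wide, on an upright stem; 80 mm above the table in a notch; axes as the filler's when down. The lever trails behind the shuttle along -y; its cross pin runs in the gate plate's slot, 60 mm off in -x. Its hinge (along x, on the shuttle) is 65 mm in +y of the knob and 34 mm lower: at 0.42 rad the knob is 24 mm up and 19 mm in +y.
- pocket (a point): Centre of the floor of the shuttle's round tin pocket (70 mm wide inside, flared to 76 mm at its rim 16 mm up), 30 mm above the table; axes as the filler's. It travels with the shuttle; the lever knob trails 168 mm behind it in -y.
- bucket (a joint): Tipping angle of the bucket, rad: 0 = level, held by a spring catch; grows as the crank handle is pushed over towards the filler's -y, over the funnel; stop at 1.4. The contents slide out from about 0.9 on. 3 to 5 N at the handle break the catch, then 2 to 3 N; released, weight and a spring swing it back into the catch.
- bucket_axis (a point): Point on the bucket's fixed hinge axis (along the filler's x), 220 mm above the table, in the middle of the bucket's width; axes as the filler's. The filler's cross bar with the catch, top 206 mm above the table, lies 114 to 137 mm from here in +y.
- bucket_floor (a point): Middle of the bucket's flat floor, 190 mm above the table when level; axes as the filler's when level. Floor 86 mm along x, 70 mm along y; walls 36 mm high at +y and at both x sides; on the -y side, 35 mm off, a pouring ramp rises at 40 degrees to a lip 38 mm above the floor.
- tip_handle (a point): Middle of the bucket's crank handle: black grip 12 mm thick and 42 mm long, pointing in -x from a crank arm on the bucket's shaft, in front of the side plate (which is 33 mm away in +x). Level: 0.049 m in +y of the hinge axis and 0.093 m above it, 313 mm above the table. Pushed over it runs on an arc of radius 0.105 m about that axis, to 0.083 m in -y and 0.064 m above it at 1.4 rad.
- tin: Open aluminium tea tin, 65 mm wide, 109 mm high, 50 g, wall 3 mm, 58 mm wide inside; origin at the centre of its underside, z up. Starts in the shuttle's pocket, empty.
- scale: Grey counter scale, fixed, 230 x 170 x 39 mm, origin at the centre of its underside, z up. Its flat square plate (135 x 135 mm, top 39 mm above the table) is centred 35 mm from the origin along the scale's +x; the display is at the -x end, 5 mm lower. Right of it stands a band sealer: its control box and knobs fill x > 0.37, y < -0.40 in robot coordinates, 0.24 m high.
- nest_1: Pressed-tea nest: dark brown dome with a flat underside, 25 mm wide, sides upright for the lower 10 mm, 17.5 mm high, 12 g; origin at the centre of its underside. Two to four of the four nests are present, on the scale's plate; absent ones read None from the start. Crumbles if the fingers press it with more than 20 N.
- nest_2: Pressed-tea nest: dark brown dome with a flat underside, 25 mm wide, sides upright for the lower 10 mm, 17.5 mm high, 12 g; origin at the centre of its underside. Two to four of the four nests are present, on the scale's plate; absent ones read None from the start. Crumbles if the fingers press it with more than 20 N.
- nest_3: Pressed-tea nest: dark brown dome with a flat underside, 25 mm wide, sides upright for the lower 10 mm, 17.5 mm high, 12 g; origin at the centre of its underside. Two to four of the four nests are present, on the scale's plate; absent ones read None from the start. Crumbles if the fingers press it with more than 20 N.
- nest_4: Pressed-tea nest: dark brown dome with a flat underside, 25 mm wide, sides upright for the lower 10 mm, 17.5 mm high, 12 g; origin at the centre of its underside. Two to four of the four nests are present, on the scale's plate; absent ones read None from the start. Crumbles if the fingers press it with more than 20 N.
- tin_lid: Bystander: round tin lid, 69 mm wide, 26 mm high, on the table; leave it alone.
- tea_glass: Bystander: tea glass, 62 mm wide, 86 mm high, on the table; leave it alone.
- closed_tin: Bystander: closed tea tin, 69 mm wide, 138 mm high, on the table; leave it alone.

How it is judged (in metres and radians):
On the way, in this order (a step that is already met when the one before it is completed fails the run):
1. the tin is in its pocket, all nests lie in the level bucket, and the shuttle is locked at the fill station with the lever released in its notch (horizontal distance between tin and pocket below 0.007 m and z of tin in the frame of pocket below 0.006 m and angle between tin's own z axis and vertical below 0.06 rad and x of nest_1 in the frame of bucket_floor between -0.043 and 0.043 m and y of nest_1 in the frame of bucket_floor between -0.07 and 0.04 m and z of nest_1 in the frame of bucket_floor between -0.006 and 0.05 m and x of nest_2 in the frame of bucket_floor between -0.043 and 0.043 m and y of nest_2 in the frame of bucket_floor between -0.07 and 0.04 m and z of nest_2 in the frame of bucket_floor between -0.006 and 0.05 m and x of nest_3 in the frame of bucket_floor between -0.043 and 0.043 m and y of nest_3 in the frame of bucket_floor between -0.07 and 0.04 m and z of nest_3 in the frame of bucket_floor between -0.006 and 0.05 m and x of nest_4 in the frame of bucket_floor between -0.043 and 0.043 m and y of nest_4 in the frame of bucket_floor between -0.07 and 0.04 m and z of nest_4 in the frame of bucket_floor between -0.006 and 0.05 m and value of joint bucket below 0.04 rad and value of joint shuttle above 0.136 m and value of joint lever below 0.05 rad and contact force between the fingers and anything else below 0.05 N), for 0.2 s.
2. the bucket is tipped over, past its catch, with the shuttle locked under the funnel (value of joint bucket above 1.2 rad and value of joint shuttle above 0.136 m and value of joint lever below 0.05 rad), for 0.05 s.
3. the bucket is back in its catch and all nests are in the tin (value of joint bucket below 0.04 rad and horizontal distance between each of nest_1, nest_2, nest_3, nest_4 and tin below 0.03 m and z of nest_1 in the frame of tin between -0.002 and 0.1 m and z of nest_2 in the frame of tin between -0.002 and 0.1 m and z of nest_3 in the frame of tin between -0.002 and 0.1 m and z of nest_4 in the frame of tin between -0.002 and 0.1 m), for 0.2 s.
4. the shuttle is back at the loading station with the tin, the lever down in its first notch (value of joint shuttle below 0.004 m and value of joint lever below 0.05 rad and horizontal distance between tin and pocket below 0.007 m and z of tin in the frame of pocket below 0.006 m and angle between tin's own z axis and vertical below 0.06 rad and horizontal distance between each of nest_1, nest_2, nest_3, nest_4 and tin below 0.03 m and z of nest_1 in the frame of tin between -0.002 and 0.1 m and z of nest_2 in the frame of tin between -0.002 and 0.1 m and z of nest_3 in the frame of tin between -0.002 and 0.1 m and z of nest_4 in the frame of tin between -0.002 and 0.1 m), for 0.2 s.
At the end, for the whole second after the job is handed in: The tin stands upright and at rest on the scale's plate, centre at most 60 mm from the plate's centre along either side, with all nests inside it; the shuttle is at the loading station (within 4 mm), lever down in its notch (below 0.05 rad), and the bucket is in its catch (below 0.04 rad) (all of step 3 and y of tin in the frame of scale between -0.06 and 0.06 m and x of tin in the frame of scale between -0.025 and 0.095 m and z of tin in the frame of scale between 0.034 and 0.046 m and angle between tin's own z axis and vertical below 0.06 rad and linear speed of tin below 0.02 m/s and value of joint shuttle below 0.004 m and value of joint lever below 0.05 rad); the robot touches nothing.
It fails at once if a nest squeezed by the fingers with more than 20 N (contact force between the fingers and nest_1 above 20 N or contact force between the fingers and nest_2 above 20 N or contact force between the fingers and nest_3 above 20 N or contact force between the fingers and nest_4 above 20 N).
It fails at once if the tin tipped over (more than 0.6 rad) (angle between tin's own z axis and vertical above 0.6 rad).
It fails at once if a bystander (tin lid, tea glass, closed tin) shifted by more than 30 mm (distance of any of tin_lid, tea_glass, closed_tin from where it was at the start of the episode above 0.03 m).
Of nest_1, nest_2, nest_3, nest_4 only 2 to 4 are there at a start; the rules pass over those that are not, and their reading is None.
At some moment in a run one of nest_1, nest_2, nest_3, nest_4 may be knocked a few centimetres aside while the robot is not near it.
It also fails if it takes over 210 s, if anything falls off the work surface, if the arm or the gripper's body presses on something with over 40 N, if the wrist force passes 120 N, or if a joint passes its speed limit or range.

ROBOT

A 6-joint arm with a two-finger parallel gripper is mounted at the origin on the work surface; the furniture and walls round the work are solid. World frame = base frame: x ahead of the robot, y to its left, z up, the work surface at z = 0. Lengths are in m, angles in degrees, forces in N, time in s.
With the tool pointing down it reaches from about 0.325 to 0.875 m from the base axis. Payload 4.4 kg.
Tool frame: the origin (TCP) lies between the finger pads; the fingertips stand 17 mm ahead of it and the grasp point (between the pads) lies 2 mm behind it; z points along the fingers, y is the line along which they close (so a half turn about z gives the same grasp; the last joint's range is limited). The gripper opens to 85 mm and grips with 20 to 120 N. Pads are 22 mm wide; open, the fingers measure 114 mm over their backs; the gripper's body (76 mm by 85 mm) begins 54 mm behind the grasp point. The pads swing forward as they close: fully open they stand 13 mm farther back than shut.
Start: joints at [58.413, 11.837, 88.321, -0, 79.842, -8.623], TCP at [0.224, 0.529, 0.248] pointing down, gripper open.
Joint ranges: [-156.59, 156.59], [-49.26, 127.26], [12.9, 141.05], [-63.56, 243.56], [4.71, 150.69], [-161.64, 161.64]. Speed limits (degrees/s): [159.86, 159.86, 180, 180, 180, 180].

INTERFACE

Orientations are given as [roll, pitch, yaw] about the fixed x, y, z axes, in that order (R = Rz(yaw) Ry(pitch) Rx(roll)).
In Python, from bench import r, eyes, monitor gives the robot as it stands (r), with the cameras (eyes) and the readings (monitor).
- The arm moves only by the shell command python3 inch.py 'ROWS'. ROWS is a JSON list of rows, 1 to 12 of them, each of 7 numbers: a rotation vector rx, ry, rz in degrees, then dx, dy, dz in m, then the finger opening in m; each row is the pose to reach, as a shift and turn from the pose commanded when the command began, along the tool's axes at that moment; what a row does not reach only later rows make up. A row lasts 1/10 s, in which the tool goes at most 0.05 m and 8.59 degrees, less where a joint would pass 70% of its speed; a pose out of reach is approached as far as the arm can. The fingers move at their own pace and stop on an object; the grip force is fixed at half the most. Time passes only in rows, so rows that do not move let the fingers close. It prints the time, the measured TCP pose, the force, the opening and the grip force at its end.
- monitor.state(): the state, without advancing time (a new reading comes with each control period).
- eyes.capture(name): name is "side" or "top" or "wrist"; returns the picture (384x512x3 uint8, red, green, blue); there is no depth.
- eyes.get_calibration(name): a dict with "fx", "fy", "cx", "cy" (pixels), "rvec" (rotation vector, rad) and "tvec" (3), from world to camera coordinates, as OpenCV has them; the wrist camera has in their place "mount" (4x4, takes a point from camera to tool coordinates, whose origin is the TCP and whose axes are the flange's). Camera axes: x right, y down, z forward; pixel columns grow to the right and rows downward; lengths in m; the calibration is good to about 2 mm. A picture is of the moment at which its call begins: read the wrist's pose just before it. get_calibration takes no time and is no camera call.
- r.job_done(): hands the job in; it is judged then, once.
The state is a dict: "time_s": time; "joint_positions": joint angles; "dq": joint speeds; "effort": joint torques, N m; "tcp_pos": TCP position; "tcp_rot": TCP orientation; "force": force on the tool from outside, world axes, zero at the start; "torque": the same for the moment, N m; "finger_gap": finger opening in m; "gripper_force": force on a finger pad.
Only numpy, scipy, OpenCV 4.12 (cv2) and the standard library are available. Lean on these libraries where they do the work, as an engineer would, in place of code of your own. Each camera call takes 0.05 s, during which the arm holds its last target. There are 200 camera calls.

## Working session

There is one attempt and no reset: what is moved stays moved. The work goes in short steps, Python scripts to look and compute and a shell command to move; the robot and the scene stay as the last step left them, time stands still between calls to the robot, and variables do not carry over. Pictures are saved under pics/ and viewed, at most 17 in all, crops included, and the job is handed in when it is done.

```bash
ls; mkdir -p pics
cat > h.py <<'E'
import numpy as np, cv2
from scipy.spatial.transform import Rotation as R
from bench import r, eyes, monitor
def cam(n):
    c=eyes.get_calibration(n); K=np.array([[c['fx'],0,c['cx']],[0,c['fy'],c['cy']],[0,0,1.]])
    if 'mount' in c:
        s=monitor.state(); T=np.eye(4); T[:3,:3]=rot(s); T[:3,3]=s['tcp_pos']
        M=T@np.array(c['mount']); Rc=M[:3,:3].T; return K,Rc,-Rc@M[:3,3]
    Rc=R.from_rotvec(np.ravel(c['rvec'])).as_matrix(); return K,Rc,np.ravel(c['tvec'])
def rot(s): return R.from_euler('xyz',s['tcp_rot'],degrees=True).as_matrix()
def ray(C,u,v):
    K,Rc,t=C; d=Rc.T@np.linalg.inv(K)@[u,v,1.]; return -Rc.T@t,d/np.linalg.norm(d)
def plane(C,u,v,z):
    o,d=ray(C,u,v); return o+d*(z-o[2])/d[2]
def proj(C,p):
    K,Rc,t=C; q=K@(Rc@np.asarray(p,float)+t); return q[:2]/q[2]
def tri(a,b):
    (o1,d1),(o2,d2)=a,b; A=np.stack([d1,-d2],1); s=np.linalg.lstsq(A,o2-o1,rcond=None)[0]
    p,q=o1+s[0]*d1,o2+s[1]*d2; return (p+q)/2,np.linalg.norm(p-q)
def save(im,n,crop=None,sc=1):
    if crop: im=im[crop[1]:crop[3],crop[0]:crop[2]]
    im=cv2.resize(im,None,fx=sc,fy=sc,interpolation=cv2.INTER_CUBIC); cv2.imwrite('pics/'+n,im[:,:,::-1])
def tool(s,d): return rot(s).T@np.asarray(d,float)
E
python3 - <<'E'
from h import *
s=monitor.state(); print(s)
a=eyes.capture('top'); b=eyes.capture('side'); np.savez('p0.npz',a=a,b=b)
save(a,'top0.png',sc=1.5); save(b,'side0.png',sc=1.5)
for n in('top','side'): C=cam(n); print(n,C[0].diagonal(), -C[1].T@C[2])
print(eyes.get_calibration('wrist'))
E
```

```text
bench.py
inch.py
pics
{'time_s': 0.0, 'joint_positions': array([ 5.84144939e+01,  1.18857000e+01,  8.84086205e+01, -1.96292601e-04,
        7.98424574e+01, -8.62267312e+00]), 'dq': array([-0.02148707, -0.06953168,  0.02472938,  0.00975905, -0.00119571,
       -0.01136912]), 'effort': array([-2.82816354e-04, -3.83028710e+01, -2.91601270e+01, -2.77171939e-04,
        1.06351578e-02,  7.38817135e-06]), 'tcp_pos': array([0.22393585, 0.52878292, 0.24707973]), 'tcp_rot': array([-1.79864739e+02, -2.03156888e-02,  1.57037178e+02]), 'force': array([ 0.59717682, -0.04125999, -0.2840829 ]), 'torque': array([-0.02819614,  0.00646124,  0.04251587]), 'gripper_force': 0.0, 'finger_gap': 0.08571125706214604}
top [362.09984451 362.09984451   1.        ] [ 0.31083508 -0.11013557  1.07070382]
side [446.3644777 446.3644777   1.       ] [-0.13056709 -0.56070278  0.9812683 ]
{'fx': 342.4329332809918, 'fy': 342.4329332809918, 'cx': 252.4923296919903, 'cy': 194.21673337705377, 'mount': array([[-6.36927691e-04, -9.45634314e-01, -3.25231208e-01,
         8.20567253e-02],
       [ 9.99999790e-01, -6.41107682e-04, -9.43148580e-05,
         1.40521408e-03],
       [-1.19320860e-04, -3.25231200e-01,  9.45634524e-01,
        -1.25846828e-01],
       [ 0.00000000e+00,  0.00000000e+00,  0.00000000e+00,
         1.00000000e+00]])}
```

View pics/top0.png

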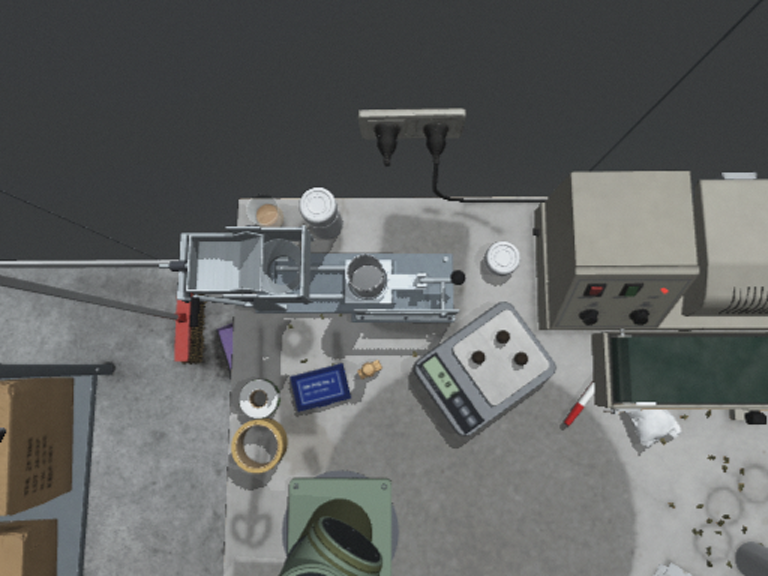

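View pics/side0.png

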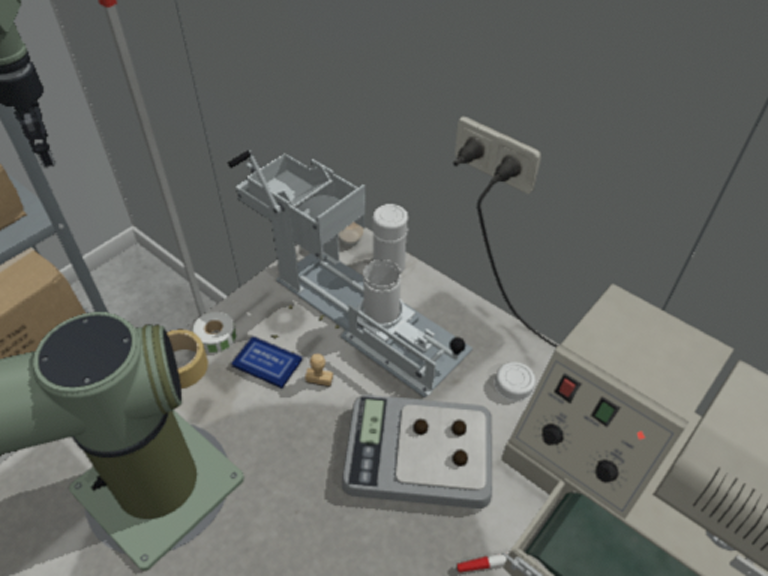

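Top: tin at about (368,275)/1.5, knob (458,277)/1.5, and three nests on the scale plate at (478,357), (503,337) and (521,359)/1.5. Side: handle at (240,158)/1.5, knob (457,345)/1.5. Now measuring these.

Run:
```python
from h import *
d=np.load('p0.npz'); a,b=d['a'],d['b']; Ct,Cs=cam('top'),cam('side')
def blobs(im,box,th,amin=15):
    x0,y0,x1,y1=[int(q/1.5) for q in box]; m=(im[y0:y1,x0:x1].max(2)<th).astype(np.uint8)
    n,l,st,c=cv2.connectedComponentsWithStats(m); return [(c[i]+[x0,y0],st[i][2:]) for i in range(1,n) if st[i][4]>=amin]
print('nests')
NT=blobs(a,(455,315,550,400),75); NS=blobs(b,(400,405,490,480),75)
for c,s in NT: print('t',c,s,plane(Ct,*c,0.046))
for c,s in NS: print('s',c,s,plane(Cs,*c,0.046))
print('knob')
kt=blobs(a,(445,260,475,295),60);ks=blobs(b,(445,330,470,360),60)
print(kt,ks)
for t in kt:
  for s in ks: print(tri(ray(Ct,*t[0]),ray(Cs,*s[0])))
print('handle side',blobs(b,(215,140,265,175),60)); print('handle top',blobs(a,(160,240,240,310),60,5))
save(a,'c_top.png',(110,130,310,225),4)
```

```text
nests
t [361.5 214.5] [ 6 10 42] [ 0.38761292 -0.38301459  0.046     ]
t [334.80701754 224.45614035] [ 9  8 57] [ 0.35985089 -0.30732473  0.046     ]
t [318.44827586 238.06896552] [ 9  9 58] [ 0.32201046 -0.26058144  0.046     ]
t [346.95 238.95] [ 9  9 60] [ 0.31945244 -0.33979623  0.046     ]
t [306.41860465 261.44186047] [ 9 13 43] [ 0.25778073 -0.22571001  0.046     ]
s [279.92105263 284.47368421] [ 9 10 76] [ 0.32274343 -0.25848187  0.046     ]
s [305.37333333 285.08      ] [10 10 75] [ 0.36098372 -0.30517762  0.046     ]
s [306.09756098 305.14634146] [11 11 82] [ 0.32005361 -0.33738262  0.046     ]
knob
[(array([304.9       , 184.84285714]), array([ 9, 10, 70], dtype=int32))] [(array([304.4939759 , 230.02409639]), array([10, 12, 83], dtype=int32))]
(array([ 0.46655588, -0.22116679,  0.08326416]), np.float64(0.0011765117004088792))
handle side [(array([158.94594595, 105.85135135]), array([15, 11, 74], dtype=int32))]
handle top [(array([119.11111111, 179.27777778]), array([11,  3, 18], dtype=int32)), (array([130.45      , 201.73333333]), array([12, 11, 60], dtype=int32))]
```

View pics/c_top.png

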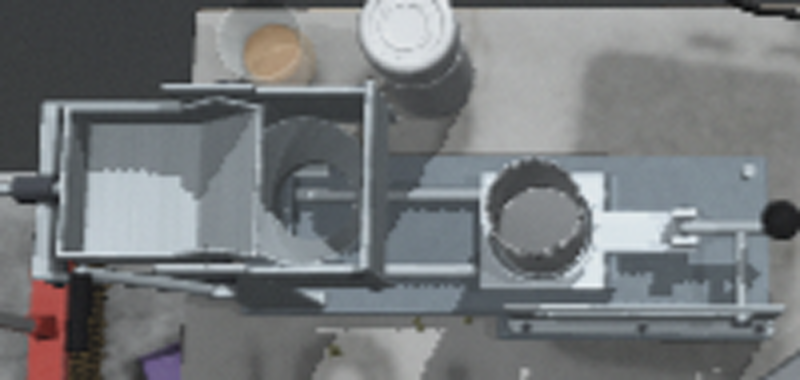

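The tin, the bucket (x 65–260, y 105–270 in the crop), the funnel and the black handle (about (79,310)) are visible. Measuring the tin, handle, plate and filler yaw.

Run:
```python
from h import *
d=np.load('p0.npz'); a,b=d['a'],d['b']; Ct,Cs=cam('top'),cam('side')
kn=np.array([.4666,-.2212,.08])
# handle
m=(a[195:225,122:140].max(2)<45).astype(np.uint8); n,l,st,c=cv2.connectedComponentsWithStats(m)
for i in range(1,n):
    if st[i][4]>8: print('h top',c[i]+[122,195],st[i],plane(Ct,*(c[i]+[122,195]),.313))
print('h side@.313',plane(Cs,158.9,105.9,.313))
# base plate edge line: world points at base top from crop: right rear bolt & edges; use tin/pocket block corners
g=cv2.cvtColor(a,cv2.COLOR_RGB2GRAY)
# tin rim hint
for u,v in((540,200),): print('tin rim c top crop guess',plane(Ct,110+540/4,130+200/4,.139))
# bucket rim corners (z~.226): crop px
for u,v in((65,107),(58,255),(258,100),(258,262)): print('bucket corner',plane(Ct,110+u/4,130+v/4,.226))
for u,v in((372,85),(378,280)): print('fence corner',plane(Ct,110+u/4,130+v/4,.25))
for u,v in((505,315),(782,312)): print('gate plate edge',plane(Ct,110+u/4,130+v/4,.092))
for i,dy in enumerate((-.308,-.14,0)): pass
# scale plate
hsv=cv2.cvtColor(a,cv2.COLOR_RGB2HSV); m=np.zeros(g.shape,np.uint8); sub=g[195:275,295:375]
m[195:275,295:375]=(sub>165); n,l,st,c=cv2.connectedComponentsWithStats(m); k=1+np.argmax(st[1:,4])
cn=max(cv2.findContours((l==k).astype(np.uint8),0,1)[0],key=cv2.contourArea); rc=cv2.minAreaRect(cn); print('plate',rc)
P=np.array([plane(Ct,*q,.039) for q in cv2.boxPoints(rc)]); print(P,P.mean(0),np.linalg.norm(np.diff(P,axis=0),axis=1))
save(b,'c_side.png',(140,80,340,280),3)
```

```text
h top [130.41221374 208.96183206] [  5   4   9  22 131] [0.38073838 0.17341761 0.313     ]
h side@.313 [0.38382993 0.18035084 0.313     ]
tin rim c top crop guess [ 0.47170186 -0.05949495  0.139     ]
bucket corner [0.51489359 0.22216225 0.226     ]
bucket corner [0.42501445 0.2218615  0.226     ]
bucket corner [0.5184476  0.10550552 0.226     ]
bucket corner [0.42034503 0.10247422 0.226     ]
fence corner [0.52107823 0.03279867 0.25      ]
fence corner [0.40657005 0.02709606 0.25      ]
gate plate edge [ 0.40076691 -0.03342606  0.092     ]
gate plate edge [ 0.40219193 -0.22096128  0.092     ]
plate ((333.6621398925781, 237.5270233154297), (48.35901641845703, 47.42903518676758), 54.462318420410156)
[[ 0.34019047 -0.21098682  0.039     ]
 [ 0.41806747 -0.32212326  0.039     ]
 [ 0.30701829 -0.39684709  0.039     ]
 [ 0.2313436  -0.28693729  0.039     ]] [ 0.32415496 -0.30422362  0.039     ] [0.13570606 0.13384905 0.1334422 ]
```

View pics/c_side.png

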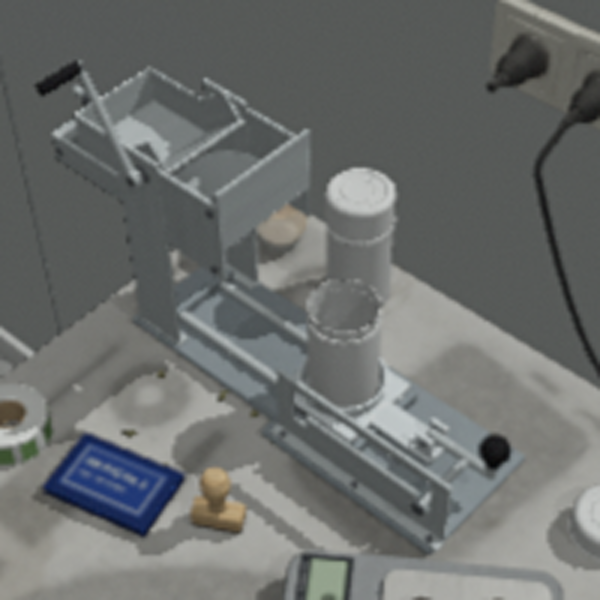

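```bash
cat > go.py <<'E'
import sys
from h import *
# args: x y z yaw tilt  (tilt: lean fingers toward +y, deg)
x,y,z,yaw=map(float,sys.argv[1:5]); t=float(sys.argv[5]) if len(sys.argv)>5 else 0
s=monitor.state(); R0=R.from_matrix(rot(s)); R1=R.from_euler('x',t,degrees=True)*R.from_euler('xyz',[180,0,yaw],degrees=True)
d=tool(s,np.array([x,y,z])-s['tcp_pos']); w=(R0.inv()*R1).as_rotvec(degrees=True)
print(np.round(w,2),np.round(d,4),'rows',np.ceil(max(np.linalg.norm(d)/.05,np.linalg.norm(w)/8.59)),'gap',round(s['finger_gap'],4),'j',np.round(s['joint_positions'],0),'t',s['time_s'])
E
python3 go.py .3 .4 .42 90; python3 go.py .44 .1 .42 45;python3 go.py .3224 -.2595 .12 0
```

```text
[-1.200e-01  5.000e-02  6.704e+01] [-0.1202 -0.0894 -0.1726] rows 8.0 gap 0.0851 j [58. 12. 88.  0. 80. -9.] t 0.1
[-1.0000e-01  1.0000e-01  1.1204e+02] [-0.3662 -0.311  -0.1723] rows 14.0 gap 0.0851 j [58. 12. 88.  0. 80. -9.] t 0.1
[-6.0000e-02  1.6000e-01  1.5704e+02] [-0.3982 -0.6872  0.1285] rows 19.0 gap 0.0851 j [58. 12. 88.  0. 80. -9.] t 0.1
```

```bash
python3 inch.py '[[0,0,34,-0.12,-0.089,-0.173,0.045],[0,0,34,-0.12,-0.089,-0.173,0.045],[0,0,34,-0.12,-0.089,-0.173,0.045],[0,0,34,-0.12,-0.089,-0.173,0.045],[0,0,34,-0.12,-0.089,-0.173,0.045],[0,0,110,-0.366,-0.311,-0.172,0.045],[0,0,110,-0.366,-0.311,-0.172,0.045],[0,0,110,-0.366,-0.311,-0.172,0.045],[0,0,110,-0.366,-0.311,-0.172,0.045],[0,0,110,-0.366,-0.311,-0.172,0.045],[0,0,110,-0.366,-0.311,-0.172,0.045],[0,0,110,-0.366,-0.311,-0.172,0.045]]'; python3 go.py .36 -.1 .36 0;python3 go.py .3224 -.2595 .12 0
```

```text
time_s: 1.3
tcp_pos: [0.4406, 0.0973, 0.4197]
tcp_rot: [-180.0, 0.1, 62.4]
force: [-0.0, 0.0, -0.0]
finger_gap: 0.045
gripper_force: 0.0
[2.000e-02 6.000e-02 6.235e+01] [-0.2121  0.0202  0.0599] rows 8.0 gap 0.045 j [ 1. -8. 89. -0. 99. 29.] t 1.3
[2.000e-02 6.000e-02 6.235e+01] [-0.3706  0.061   0.3001] rows 10.0 gap 0.045 j [ 1. -8. 89. -0. 99. 29.] t 1.3
```

```bash
python3 inch.py '[[0,0,62.4,-0.212,0.020,0.060,0.045],[0,0,62.4,-0.212,0.020,0.060,0.045],[0,0,62.4,-0.212,0.020,0.060,0.045],[0,0,62.4,-0.212,0.020,0.060,0.045],[0,0,62.4,-0.371,0.061,0.230,0.045],[0,0,62.4,-0.371,0.061,0.230,0.045],[0,0,62.4,-0.371,0.061,0.230,0.045],[0,0,62.4,-0.371,0.061,0.230,0.045],[0,0,62.4,-0.371,0.061,0.230,0.045],[0,0,62.4,-0.371,0.061,0.230,0.045],[0,0,62.4,-0.371,0.061,0.230,0.045]]'
python3 - <<'E'
from h import *
C=cam('wrist'); a=eyes.capture('wrist'); 
for p in((.3224,-.2595),(.3604,-.3063),(.3198,-.3386)): print(proj(C,[*p,.046]))
save(a,'w1.png',sc=1.2)
E
python3 go.py .3224 -.2595 .058 0
```

```text
time_s: 2.4
tcp_pos: [0.3241, -0.2574, 0.1888]
tcp_rot: [-179.8, 0.1, 0.3]
force: [0.7, -0.5, 0.1]
finger_gap: 0.0449
gripper_force: 0.0
[256.38398228 188.6317234 ]
[316.18603703 143.16869391]
[352.01889111 192.20174746]
[-0.08  0.02  0.43] [-0.0026  0.0022  0.1321] rows 3.0 gap 0.0449 j [-50.  -5. 113.   0.  72.  39.] t 2.45
```

View pics/w1.png

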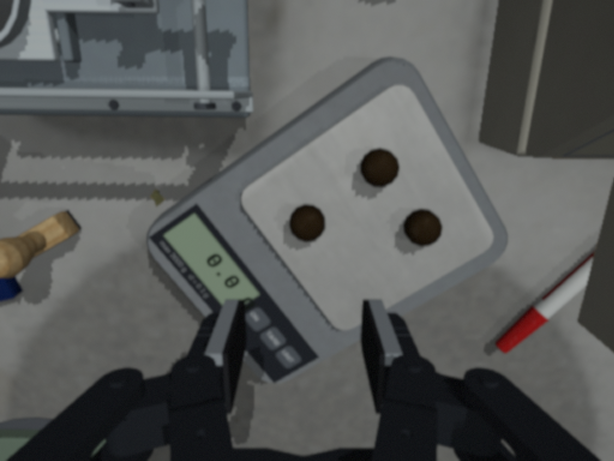

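The wrist view shows the nests at (256,185), (316,140) and (352,190), which agrees with the triangulation to within 2–3 mm. Descending on nest 1.

```bash
python3 inch.py '[[0,0,0.4,-0.001,0.002,0.132,0.045],[0,0,0.4,-0.001,0.002,0.132,0.045],[0,0,0.4,-0.001,0.002,0.132,0.045],[0,0,0.4,-0.001,0.002,0.132,0.040],[0,0,0.4,-0.001,0.002,0.132,0.03],[0,0,0.4,-0.001,0.002,0.132,0.028]]'; python3 inch.py '[[0,0,0,0,0,0,0.026],[0,0,0,0,0,0,0.0255],[0,0,0,0,0,0,0.0255]]'; python3 inch.py '[[0,0,0,0,0,0,0.0248],[0,0,0,0,0,0,0.0248]]'
```

```text
time_s: 3.05
tcp_pos: [0.3255, -0.2602, 0.0599]
tcp_rot: [179.9, -0.1, 0.2]
force: [-0.4, -0.4, 0.0]
finger_gap: 0.028
gripper_force: 0.0
time_s: 3.35
tcp_pos: [0.3244, -0.26, 0.0589]
tcp_rot: [179.9, -0.0, 0.1]
force: [0.1, 0.5, 0.1]
finger_gap: 0.0254
gripper_force: 0.0
time_s: 3.55
tcp_pos: [0.3244, -0.26, 0.0586]
tcp_rot: [180.0, -0.0, 0.1]
force: [0.2, 0.6, 1.5]
finger_gap: 0.0249
gripper_force: 1.1
```

```bash
python3 inch.py '[[0,0,0,0,0,0,0.0245],[0,0,0,0,0,0,0.0245]]';  python3 inch.py '[[0,0,0,0,0,0,0.0242],[0,0,0,0,0,0,0.0242]]'
```

```text
time_s: 3.75
tcp_pos: [0.3243, -0.26, 0.0586]
tcp_rot: [180.0, -0.0, 0.1]
force: [0.3, 0.3, 3.6]
finger_gap: 0.0244
gripper_force: 3.4
time_s: 3.95
tcp_pos: [0.3244, -0.26, 0.0586]
tcp_rot: [180.0, -0.0, 0.1]
force: [-0.6, 2.1, 4.9]
finger_gap: 0.0245
gripper_force: 6.1
```

```bash
python3 inch.py '[[0,0,0,0,0,-0.05,0.0242],[0,0,0,0,0,-0.1,0.0242],[0,0,0,0,0,-0.15,0.0242],[0,0,0,0,0,-0.2,0.0242],[0,0,0,0,0,-0.25,0.0242],[0,0,0,0,0,-0.30,0.0242]]'; python3 go.py .45 .0 .37 0; python3 go.py .488 .185 .34 0
```

```text
time_s: 4.55
tcp_pos: [0.3236, -0.2593, 0.3597]
tcp_rot: [-180.0, 0.0, 0.1]
force: [0.4, -1.4, -0.3]
finger_gap: 0.0244
gripper_force: 6.0
[-0.01  0.03  0.07] [ 0.1267 -0.2591 -0.0103] rows 6.0 gap 0.0244 j [-51. -12.  99.  -0.  93.  39.] t 4.55
[-0.01  0.03  0.07] [ 0.1649 -0.4441  0.0197] rows 10.0 gap 0.0244 j [-51. -12.  99.  -0.  93.  39.] t 4.55
```

```bash
python3 inch.py '[[0,0,0,0.127,-0.259,-0.01,0.0242],[0,0,0,0.127,-0.259,-0.01,0.0242],[0,0,0,0.127,-0.259,-0.01,0.0242],[0,0,0,0.127,-0.259,-0.01,0.0242],[0,0,0,0.127,-0.259,-0.01,0.0242],[0,0,0,0.165,-0.444,0.0,0.0242],[0,0,0,0.165,-0.444,0.0,0.0242],[0,0,0,0.165,-0.444,0.0,0.0242],[0,0,0,0.165,-0.444,0.02,0.0242],[0,0,0,0.165,-0.444,0.02,0.0242],[0,0,0,0.165,-0.444,0.02,0.0242]]'
python3 - <<'E'
from h import *
C=cam('wrist'); a=eyes.capture('wrist'); 
print(cam('wrist')[1], monitor.state()['tcp_pos'])
for dx in(-.043,.043):
  for dy in(-.035,.035): print(proj(C,[.466+dx,.185+dy,.19])*1.2)
t=eyes.capture('top'); w=cv2.resize(t[120:240,70:220],None,fx=3,fy=3)
save(a,'w2.png',sc=1.2)
E
python3 go.py .488 .185 .213 0
```

```text
time_s: 5.65
tcp_pos: [0.4875, 0.1875, 0.3351]
tcp_rot: [180.0, 0.3, 0.4]
force: [-0.6, -0.3, -0.5]
finger_gap: 0.0244
gripper_force: 6.0
[[ 0.0040549  -0.99999073  0.00144715]
 [-0.94472043 -0.00335632  0.32785979]
 [-0.3278519  -0.00269659 -0.94472528]] [0.48771002 0.18571282 0.3360927 ]
[353.81848608 305.46748876]
[259.55026772 304.99830684]
[359.74579188 192.34899298]
[255.84475428 191.77080687]
[0.07 0.14 0.16] [ 0.0003 -0.0005  0.124 ] rows 3.0 gap 0.0243 j [ 11.   2.  89.  -0.  89. 101.] t 5.75
```

View pics/w2.png

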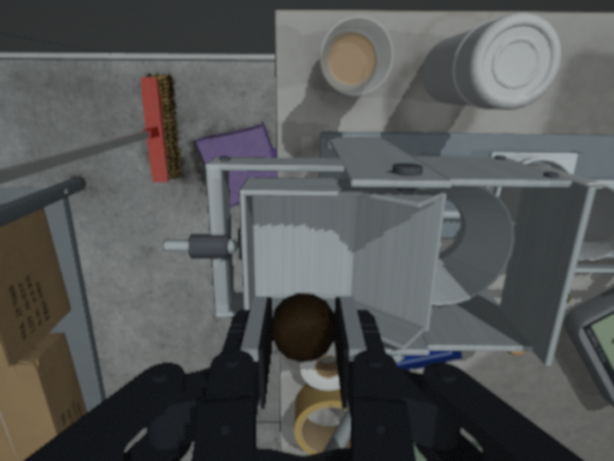

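The bucket floor (253–353, top edge 192) matches the prediction. Lowering and releasing.

```bash
python3 inch.py '[[0,0,0,0,0,0.05,0.0242],[0,0,0,0,0,0.1,0.0242],[0,0,0,0,0,0.122,0.0242],[0,0,0,0,0,0.122,0.0242],[0,0,0,0,0,0.122,0.0242],[0,0,0,0,0,0.122,0.034],[0,0,0,0,0,0.122,0.034],[0,0,0,0,0,0.07,0.034],[0,0,0,0,0,0.02,0.034],[0,0,0,0,0,-0.035,0.034]]';  python3 go.py .45 .0 .37 0; python3 go.py .36 -.25 .36 0; python3 go.py .3604 -.3063 .15 0
```

```text
time_s: 6.75
tcp_pos: [0.4885, 0.1845, 0.3694]
tcp_rot: [-180.0, -0.1, 0.1]
force: [1.9, 0.8, 0.5]
finger_gap: 0.0339
gripper_force: 0.0
[-0.02 -0.12  0.08] [-0.0388  0.1844 -0.0007] rows 4.0 gap 0.0339 j [ 11.   1.  86.  -0.  93. 101.] t 6.75
[-0.02 -0.12  0.08] [-0.1291  0.4343  0.009 ] rows 10.0 gap 0.0339 j [ 11.   1.  86.  -0.  93. 101.] t 6.75
[-0.02 -0.12  0.08] [-0.1293  0.4907  0.219 ] rows 12.0 gap 0.0339 j [ 11.   1.  86.  -0.  93. 101.] t 6.75
```

```bash
python3 inch.py '[[0,0,0,-0.039,0.184,0,0.045],[0,0,0,-0.039,0.184,0,0.045],[0,0,0,-0.039,0.184,0,0.045],[0,0,0,-0.039,0.184,0,0.045],[0,0,0,-0.129,0.434,0,0.045],[0,0,0,-0.129,0.434,0,0.045],[0,0,0,-0.129,0.434,0,0.045],[0,0,0,-0.129,0.434,0,0.045],[0,0,0,-0.129,0.434,0,0.045],[0,0,0,-0.129,0.491,0.18,0.045],[0,0,0,-0.129,0.491,0.18,0.045],[0,0,0,-0.129,0.491,0.18,0.045]]'
cat > nests.py <<'E'
from h import *
C=cam('wrist'); a=eyes.capture('wrist')
# nests: dark blobs on bright plate; close plate mask region
g=a.max(2); plate=(g>140).astype(np.uint8); n,l,st,c=cv2.connectedComponentsWithStats(plate)
m=(g<80).astype(np.uint8); n,l,st,c=cv2.connectedComponentsWithStats(m)
for i in range(1,n):
    if 200<st[i][4]<2500: print(np.round(c[i],1),st[i][2:],np.round(plane(C,*c[i],.046),4))
E
python3 nests.py; python3 go.py .3604 -.3063 .058 0
```

```text
time_s: 7.95
tcp_pos: [0.3617, -0.2926, 0.2278]
tcp_rot: [179.8, -0.2, 0.0]
force: [0.6, -0.4, 0.3]
finger_gap: 0.045
gripper_force: 0.0
[255.   23.6] [ 65  37 638] [ 0.4892 -0.2948  0.046 ]
[157.2  45.6] [  40   40 1250] [ 0.4727 -0.214   0.046 ]
[ 3.2 62.3] [  9  37 252] [ 0.4599 -0.084   0.046 ]
[88.7 81.2] [  93   42 1515] [ 0.4448 -0.1532  0.046 ]
[154.4  97.1] [ 20  41 506] [ 0.4317 -0.2078  0.046 ]
[ 19.1 108.8] [ 45  19 635] [ 0.4219 -0.089   0.046 ]
[267.1 173.2] [ 26  27 548] [ 0.3635 -0.3063  0.046 ]
[299.3 213.5] [ 27  26 540] [ 0.323 -0.338  0.046]
[ 14.5 250.4] [ 33  44 490] [ 0.2839 -0.0542  0.046 ]
[134.2 263.2] [ 42  44 226] [ 0.2691 -0.1724  0.046 ]
[-0.35  0.44 -0.06] [0.0038 0.0166 0.1606] rows 4.0 gap 0.0447 j [-50.  -0. 105.  -0.  76.  40.] t 8.0
```

```bash
python3 inch.py '[[0,0,0,0.003,0.0,0.05,0.045],[0,0,0,0.003,0.0,0.1,0.045],[0,0,0,0.003,0.0,0.13,0.045],[0,0,0,0.003,0.0,0.13,0.040]]'; python3 go.py .362 -.3063 .0587 0
```

```text
time_s: 8.4
tcp_pos: [0.3623, -0.2879, 0.0941]
tcp_rot: [-179.6, 0.3, 0.1]
force: [0.6, 1.1, -0.5]
finger_gap: 0.0399
gripper_force: 0.0
[-0.37  0.32  0.08] [-0.0002  0.0187  0.0353] rows 1.0 gap 0.0399 j [-49.  10. 111.   0.  59.  41.] t 8.4
```

```bash
python3 inch.py '[[0,0,0,0,0.0185,0.0,0.045],[0,0,0,0,0.0185,0.015,0.045],[0,0,0,0,0.0185,0.034,0.04],[0,0,0,0,0.0185,0.034,0.03],[0,0,0,0,0.0185,0.034,0.028],[0,0,0,0,0.0185,0.034,0.026]]'; python3 inch.py '[[0,0,0,0,0,0,0.0252],[0,0,0,0,0,0,0.0248],[0,0,0,0,0,0,0.0245],[0,0,0,0,0,0,0.0245]]'
```

```text
time_s: 9.0
tcp_pos: [0.3658, -0.3108, 0.0653]
tcp_rot: [179.8, -0.2, 0.1]
force: [-0.7, 0.6, 0.3]
finger_gap: 0.026
gripper_force: 0.0
time_s: 9.4
tcp_pos: [0.365, -0.3097, 0.0637]
tcp_rot: [179.9, -0.1, 0.1]
force: [0.9, -0.6, 3.1]
finger_gap: 0.0247
gripper_force: 1.5
```

```bash
python3 inch.py '[[0,0,0,0,0,0,0.032],[0,0,0,-0.001,0,0.005,0.032],[0,0,0,-0.001,0,0.005,0.028],[0,0,0,-0.001,0,0.005,0.026]]'; python3 inch.py '[[0,0,0,0,0,0,0.025],[0,0,0,0,0,0,0.0247],[0,0,0,0,0,0,0.0244],[0,0,0,0,0,0,0.0242]]'
```

```text
time_s: 9.8
tcp_pos: [0.363, -0.3084, 0.0573]
tcp_rot: [-179.9, 0.1, 0.1]
force: [-1.1, -0.3, 1.3]
finger_gap: 0.0264
gripper_force: 0.0
time_s: 10.2
tcp_pos: [0.3635, -0.309, 0.0581]
tcp_rot: [180.0, -0.0, 0.1]
force: [-0.0, -0.2, 0.2]
finger_gap: 0.0245
gripper_force: 6.1
```

```bash
python3 inch.py '[[0,0,0,0,0,-0.05,0.0242],[0,0,0,0,0,-0.1,0.0242],[0,0,0,0,0,-0.15,0.0242],[0,0,0,0,0,-0.2,0.0242],[0,0,0,0,0,-0.25,0.0242],[0,0,0,0,0,-0.30,0.0242]]'; python3 go.py .45 .0 .37 0; python3 go.py .460 .185 .37 0
```

```text
time_s: 10.8
tcp_pos: [0.3631, -0.3085, 0.3602]
tcp_rot: [180.0, -0.0, 0.1]
force: [0.5, -1.8, 0.4]
finger_gap: 0.0241
gripper_force: 6.2
[ 0.03 -0.02  0.08] [ 0.0873 -0.3084 -0.0099] rows 7.0 gap 0.0241 j [-51.  -4.  92.   0.  92.  39.] t 10.8
[ 0.03 -0.02  0.08] [ 0.0976 -0.4934 -0.01  ] rows 11.0 gap 0.0241 j [-51.  -4.  92.   0.  92.  39.] t 10.8
```

```bash
python3 inch.py '[[0,0,0,0.08,-0.3,-0.01,0.0242],[0,0,0,0.08,-0.3,-0.01,0.0242],[0,0,0,0.08,-0.3,-0.01,0.0242],[0,0,0,0.08,-0.3,-0.01,0.0242],[0,0,0,0.08,-0.3,-0.01,0.0242],[0,0,0,0.08,-0.3,-0.01,0.0242],[0,0,0,0.097,-0.494,-0.01,0.0242],[0,0,0,0.097,-0.494,-0.01,0.0242],[0,0,0,0.097,-0.494,-0.01,0.0242],[0,0,0,0.097,-0.494,-0.01,0.0242],[0,0,0,0.097,-0.494,-0.01,0.0242],[0,0,0,0.097,-0.494,-0.01,0.0242]]';python3 go.py .460 .185 .213 0
```

```text
time_s: 12.0
tcp_pos: [0.4594, 0.1864, 0.3677]
tcp_rot: [180.0, 0.0, 0.3]
force: [0.7, -0.6, 0.4]
finger_gap: 0.024
gripper_force: 6.2
[0.04 0.04 0.28] [0.0008 0.0013 0.1547] rows 4.0 gap 0.024 j [ 12.  -2.  89.  -0.  93. 102.] t 12.0
```

```bash
python3 inch.py '[[0,0,0,0,0,0.05,0.0242],[0,0,0,0,0,0.1,0.0242],[0,0,0,0,0,0.15,0.0242],[0,0,0,0,0,0.154,0.0242],[0,0,0,0,0,0.154,0.0242],[0,0,0,0,0,0.154,0.034],[0,0,0,0,0,0.154,0.034],[0,0,0,0,0,0.1,0.034],[0,0,0,0,0,0.05,0.034],[0,0,0,0,0,0,0.034]]';  python3 go.py .40 .0 .37 0; python3 go.py .36 -.25 .36 0; python3 go.py .321 -.338 .22 0
```

```text
time_s: 13.0
tcp_pos: [0.4598, 0.1852, 0.3678]
tcp_rot: [-180.0, -0.2, 0.1]
force: [0.4, 0.8, 0.1]
finger_gap: 0.0341
gripper_force: 0.0
[-0.03 -0.17  0.08] [-0.0601  0.1851 -0.0024] rows 4.0 gap 0.0341 j [ 12.  -2.  89.  -0.  93. 102.] t 13.0
[-0.03 -0.17  0.08] [-0.1005  0.435   0.0073] rows 9.0 gap 0.0341 j [ 12.  -2.  89.  -0.  93. 102.] t 13.0
[-0.03 -0.17  0.08] [-0.14    0.523   0.1471] rows 12.0 gap 0.0341 j [ 12.  -2.  89.  -0.  93. 102.] t 13.0
```

```bash
python3 inch.py '[[0,0,0,-0.06,0.185,0,0.045],[0,0,0,-0.06,0.185,0,0.045],[0,0,0,-0.06,0.185,0,0.045],[0,0,0,-0.06,0.185,0,0.045],[0,0,0,-0.10,0.435,0,0.045],[0,0,0,-0.10,0.435,0,0.045],[0,0,0,-0.10,0.435,0,0.045],[0,0,0,-0.10,0.435,0,0.045],[0,0,0,-0.10,0.435,0,0.045],[0,0,0,-0.14,0.523,0.147,0.045],[0,0,0,-0.14,0.523,0.147,0.045],[0,0,0,-0.14,0.523,0.147,0.045]]'
python3 inch.py '[[0,0,0,-0.01,0.03,0.05,0.045],[0,0,0,-0.01,0.03,0.05,0.045],[0,0,0,-0.01,0.03,0.05,0.045]]'
python3 nests.py; python3 go.py .321 -.338 .058 0
```

```text
time_s: 14.2
tcp_pos: [0.3268, -0.3263, 0.2413]
tcp_rot: [179.7, -0.2, 0.0]
force: [-0.0, 0.5, -0.9]
finger_gap: 0.0453
gripper_force: 0.0
time_s: 14.5
tcp_pos: [0.3164, -0.3541, 0.1899]
tcp_rot: [-179.9, 0.0, -0.0]
force: [-0.4, -0.6, 0.4]
finger_gap: 0.0454
gripper_force: 0.0
[ 9.4 21.5] [ 24  35 487] [ 0.4396 -0.1806  0.046 ]
[55.1 40.7] [  68   73 1939] [ 0.427  -0.2108  0.046 ]
[290.1  54.8] [  13  114 1052] [ 0.4174 -0.3808  0.046 ]
[ 23.6 152.9] [ 51  17 523] [ 0.3448 -0.1701  0.046 ]
[233.5 180. ] [ 31  31 747] [ 0.3221 -0.3376  0.046 ]
[ 0.08 -0.08  0.05] [ 0.0034 -0.0167  0.1335] rows 3.0 gap 0.0448 j [-59.   3. 105.   0.  72.  31.] t 14.55
```

```bash
python3 inch.py '[[0,0,0,0.003,-0.0165,0.05,0.045],[0,0,0,0.003,-0.0165,0.1,0.045],[0,0,0,0.003,-0.0165,0.125,0.045],[0,0,0,0.003,-0.0165,0.132,0.045],[0,0,0,0.003,-0.0165,0.132,0.045]]'; python3 inch.py '[[0,0,0,0,0,0,0.035],[0,0,0,0,0,0,0.028]]'; python3 go.py .321 -.338 .0585 0
```

```text
time_s: 15.05
tcp_pos: [0.3212, -0.3379, 0.0595]
tcp_rot: [179.9, -0.1, 0.2]
force: [0.3, -0.6, 0.7]
finger_gap: 0.0448
gripper_force: 0.0
time_s: 15.25
tcp_pos: [0.3214, -0.3394, 0.0606]
tcp_rot: [179.7, -0.2, 0.1]
force: [0.9, -0.3, 0.1]
finger_gap: 0.0282
gripper_force: 0.0
[ 0.28 -0.18  0.1 ] [-0.0004 -0.0014  0.0021] rows 1.0 gap 0.0282 j [-57.  13. 112.  -0.  54.  33.] t 15.25
```

```bash
python3 inch.py '[[0,0,0,0,0,0.001,0.026],[0,0,0,0,0,0.001,0.025],[0,0,0,0,0,0.001,0.0247],[0,0,0,0,0,0.001,0.0244],[0,0,0,0,0,0.001,0.0242]]'; python3 inch.py '[[0,0,0,0,0,-0.05,0.0242],[0,0,0,0,0,-0.1,0.0242],[0,0,0,0,0,-0.15,0.0242],[0,0,0,0,0,-0.2,0.0242],[0,0,0,0,0,-0.25,0.0242],[0,0,0,0,0,-0.31,0.0242],[0,0,0,0,0,-0.31,0.0242]]'; python3 go.py .40 .0 .37 0; python3 go.py .474 .165 .37 0
```

```text
time_s: 15.75
tcp_pos: [0.3201, -0.338, 0.0576]
tcp_rot: [179.9, -0.0, 0.1]
force: [-0.1, 0.5, 5.7]
finger_gap: 0.0242
gripper_force: 6.3
time_s: 16.45
tcp_pos: [0.3211, -0.3394, 0.374]
tcp_rot: [179.4, -0.4, 0.1]
force: [-0.6, -0.6, 0.6]
finger_gap: 0.0242
gripper_force: 6.2
[ 0.6  -0.39  0.08] [ 0.0793 -0.3394  0.001 ] rows 7.0 gap 0.0242 j [-57.  -6.  93.   0.  93.  33.] t 16.45
[ 0.6  -0.39  0.08] [ 1.535e-01 -5.042e-01 -3.000e-04] rows 11.0 gap 0.0242 j [-57.  -6.  93.   0.  93.  33.] t 16.45
```

```bash
python3 inch.py '[[0,0,0,0.08,-0.34,0,0.0242],[0,0,0,0.08,-0.34,0,0.0242],[0,0,0,0.08,-0.34,0,0.0242],[0,0,0,0.08,-0.34,0,0.0242],[0,0,0,0.08,-0.34,0,0.0242],[0,0,0,0.08,-0.34,0,0.0242],[0,0,0,0.08,-0.34,0,0.0242],[0,0,0,0.153,-0.507,0,0.0242],[0,0,0,0.153,-0.507,0,0.0242],[0,0,0,0.153,-0.507,0,0.0242],[0,0,0,0.153,-0.507,0,0.0242],[0,0,0,0.153,-0.507,0,0.0242]]';python3 go.py .474 .160 .231 0
python3 - <<'E'
from h import *
save(eyes.capture('wrist'),'w3.png')
E
```

```text
time_s: 17.65
tcp_pos: [0.4722, 0.1731, 0.3648]
tcp_rot: [-180.0, 0.2, 0.4]
force: [-0.3, 0.3, -0.2]
finger_gap: 0.0242
gripper_force: 6.2
[-0.04  0.19  0.37] [0.0022 0.0132 0.1338] rows 3.0 gap 0.0242 j [ 10.  -1.  89.   0.  92. 100.] t 17.65
```

View pics/w3.png

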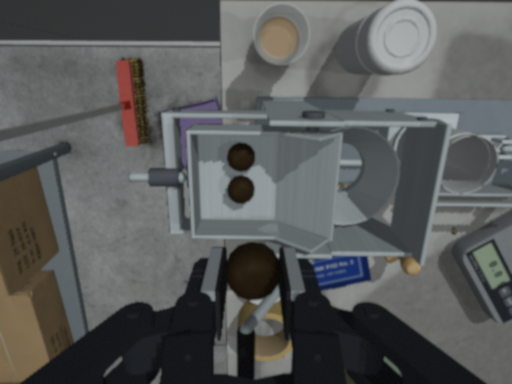

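Both nests lie on the floor at (240,157) and (240,190). The third goes beside them on the ramp side.

```bash
python3 inch.py '[[0,0,0,0.002,0.012,0.05,0.0242],[0,0,0,0.002,0.012,0.1,0.0242],[0,0,0,0.002,0.012,0.132,0.0242],[0,0,0,0.002,0.012,0.132,0.0242],[0,0,0,0.002,0.012,0.132,0.0242],[0,0,0,0.002,0.012,0.132,0.032],[0,0,0,0.002,0.012,0.132,0.032],[0,0,0,0.002,0.012,0.08,0.032],[0,0,0,0.002,0.012,0.03,0.032],[0,0,0,0.002,0.012,0,0.032],[0,0,0,-0.04,0.14,0,0.045],[0,0,0,-0.04,0.14,0,0.045]]'
python3 inch.py '[[0,0,40,-0.02,0.06,0,0.045],[0,0,40,-0.04,0.12,0,0.045],[0,0,40,-0.04,0.12,0,0.045],[0,0,40,-0.04,0.12,0,0.045]]'
python3 - <<'E'
from h import *
a=eyes.capture('top');b=eyes.capture('side'); z=np.zeros((330,800,3),np.uint8)
A=cv2.resize(a[150:220,110:210],None,fx=4,fy=4);B=cv2.resize(b[85:155,155:255],None,fx=4,fy=4)
save(np.hstack([A,B]),'chk.png')
print(monitor.state()['tcp_pos'])
E
python3 go.py .4666 -.2212 .16 90 25
```

```text
time_s: 18.9
tcp_pos: [0.4441, 0.0626, 0.3709]
tcp_rot: [179.9, -0.5, 0.3]
force: [0.6, -0.7, -0.1]
finger_gap: 0.045
gripper_force: 0.0
time_s: 19.3
tcp_pos: [0.4028, -0.0603, 0.3691]
tcp_rot: [180.0, -0.3, -35.0]
force: [-0.3, 1.2, 0.4]
finger_gap: 0.0445
gripper_force: 0.0
[ 0.40344191 -0.05825164  0.36885596]
[  27.26   14.08 -122.01] [0.1434 0.0989 0.2093] rows 15.0 gap 0.045 j [-20. -14.  99.   0.  94. 104.] t 19.4
```

View pics/chk.png

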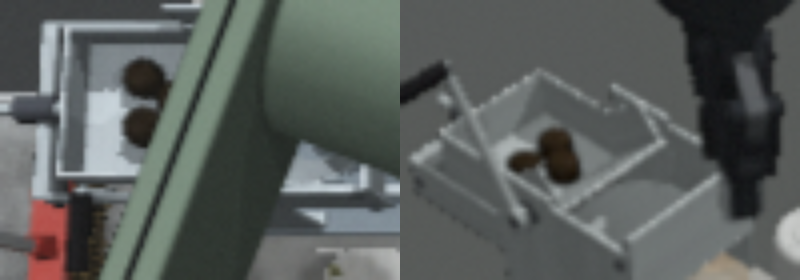

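All three nests lie in the bucket. Next, hovering over the knob with yaw 90 and an 18° tilt so the wrist camera clears the fence.

```bash
python3 go.py .44 -.15 .33 90 18; python3 go.py .4666 -.246 .16 90 18
```

```text
[  19.72   10.1  -123.15] [0.0819 0.0551 0.0391] rows 15.0 gap 0.045 j [-20. -14.  99.   0.  94. 104.] t 19.4
[  19.72   10.1  -123.15] [0.1574 0.1194 0.2093] rows 15.0 gap 0.045 j [-20. -14.  99.   0.  94. 104.] t 19.4
```

```bash
python3 inch.py '[[19.7,10.1,-123,0.082,0.055,0.0,0.045],[19.7,10.1,-123,0.082,0.055,0.039,0.045],[19.7,10.1,-123,0.082,0.055,0.039,0.045],[19.7,10.1,-123,0.082,0.055,0.039,0.045],[19.7,10.1,-123,0.082,0.055,0.039,0.045],[19.7,10.1,-123,0.082,0.055,0.039,0.045],[19.7,10.1,-123,0.082,0.055,0.039,0.045],[19.7,10.1,-123,0.082,0.055,0.039,0.045],[19.7,10.1,-123,0.082,0.055,0.039,0.045],[19.7,10.1,-123,0.082,0.055,0.039,0.045],[19.7,10.1,-123,0.082,0.055,0.039,0.045],[19.7,10.1,-123,0.082,0.055,0.039,0.045]]';python3 go.py .4666 -.246 .16 90 18
```

```text
time_s: 20.6
tcp_pos: [0.4406, -0.1485, 0.329]
tcp_rot: [-176.7, -15.5, 66.8]
force: [-0.0, 0.6, -0.4]
finger_gap: 0.0451
gripper_force: 0.0
[  3.45   1.88 -22.23] [-0.1216  0.0702  0.138 ] rows 4.0 gap 0.0451 j [-39.  -2.  95.  14.  94. -16.] t 20.6
```

```bash
python3 inch.py '[[3.45,1.9,-22.2,-0.04,0.023,0.046,0.045],[3.45,1.9,-22.2,-0.08,0.046,0.092,0.045],[3.45,1.9,-22.2,-0.122,0.07,0.138,0.045],[3.45,1.9,-22.2,-0.122,0.07,0.138,0.045],[3.45,1.9,-22.2,-0.122,0.07,0.138,0.045],[3.45,1.9,-22.2,-0.122,0.07,0.138,0.045]]';python3 go.py .4666 -.2212 .08 90 18
python3 - <<'E'
from h import *
C=cam('wrist'); a=eyes.capture('wrist'); print(proj(C,[.4666,-.2212,.08]))
m=(a.max(2)<40).astype(np.uint8); n,l,st,c=cv2.connectedComponentsWithStats(m)
for i in range(1,n):
    if st[i][4]>150: print(np.round(c[i]),st[i],np.round(plane(C,*c[i],.08),4))
E
```

```text
time_s: 21.2
tcp_pos: [0.4642, -0.2461, 0.1582]
tcp_rot: [-179.7, -18.2, 89.4]
force: [0.6, 0.5, -0.1]
finger_gap: 0.045
gripper_force: 0.0
[-0.08 -0.2  -0.58] [-0.0007  0.0025  0.082 ] rows 2.0 gap 0.045 j [-45.  18.  94.  13.  81. -48.] t 21.2
[252.95271315 214.20939865]
[ 39. 163.] [   0  118   85  103 1213] [ 0.3271 -0.1865  0.08  ]
[265. 337.] [    7   174   505   210 26288] [ 0.4739 -0.3021  0.08  ]
[258. 212.] [ 239  193   40   40 1286] [ 0.4702 -0.2199  0.08  ]
```

```bash
python3 inch.py '[[0,0,0,0,0.0045,0.04,0.045],[0,0,0,0,0.0045,0.08,0.045],[0,0,0,0,0.0045,0.081,0.045],[0,0,0,0,0.0045,0.081,0.045],[0,0,0,0,0.0045,0.081,0.033],[0,0,0,0,0.0045,0.081,0.030]]';python3 inch.py '[[0,0,0,0,0,0,0.0285],[0,0,0,0,0,0,0.0275],[0,0,0,0,0,0,0.027],[0,0,0,0,0,0,0.027]]'; python3 go.py .469 -.2212 .08 90 18
```

```text
time_s: 21.85
tcp_pos: [0.4692, -0.2234, 0.0844]
tcp_rot: [-179.9, -17.9, 89.4]
force: [-2.3, 0.0, 0.9]
finger_gap: 0.0302
gripper_force: 1.2
time_s: 22.25
tcp_pos: [0.4682, -0.2224, 0.0826]
tcp_rot: [-179.8, -18.0, 89.3]
force: [-5.9, -0.7, 6.1]
finger_gap: 0.0273
gripper_force: 7.2
[-0.02 -0.05 -0.71] [0.0003 0.0008 0.0028] rows 1.0 gap 0.0273 j [-43.  23.  98.  14.  72. -48.] t 22.25
```

```bash
python3 inch.py '[[0,0,0,0,-0.0015,0,0.026],[0,0,0,0,-0.0015,0,0.026],[0,0,0,0.0055,-0.0015,-0.0046,0.026],[0,0,0,0.0114,-0.0015,-0.0091,0.026],[0,0,0,0.019,-0.0015,-0.013,0.026],[0,0,0,0.027,-0.0015,-0.0168,0.026],[0,0,0,0.027,-0.0015,-0.0168,0.026],[0,0,0,0.027,-0.0015,-0.0168,0.026]]'
```

```text
time_s: 23.05
tcp_pos: [0.4677, -0.2008, 0.1061]
tcp_rot: [-179.8, -18.1, 89.3]
force: [3.6, -0.8, -3.8]
finger_gap: 0.0263
gripper_force: 19.5
```

```bash
python3 inch.py '[[0,0,0,0.008,0,0.0026,0.026],[0,0,0,0.022,0,0.0072,0.026],[0,0,0,0.038,0,0.0124,0.026],[0,0,0,0.054,-0.0005,0.0176,0.026],[0,0,0,0.070,-0.0005,0.0227,0.026],[0,0,0,0.086,-0.001,0.0279,0.026],[0,0,0,0.102,-0.001,0.0331,0.026],[0,0,0,0.116,-0.001,0.0377,0.026],[0,0,0,0.127,-0.0014,0.0413,0.026],[0,0,0,0.133,-0.0014,0.0433,0.026],[0,0,0,0.133,-0.0014,0.0433,0.026]]'
```

```text
time_s: 24.15
tcp_pos: [0.4687, -0.0612, 0.1075]
tcp_rot: [-180.0, -17.9, 89.4]
force: [3.0, -5.3, 1.6]
finger_gap: 0.0262
gripper_force: 20.1
```

```bash
python3 inch.py '[[0,0,0,-0.008,0,0.0038,0.026],[0,0,0,-0.0156,0,0.0077,0.026],[0,0,0,-0.0215,0,0.0122,0.026],[0,0,0,-0.027,0,0.0168,0.026],[0,0,0,-0.027,0,0.0168,0.026],[0,0,0,-0.027,0,0.0168,0.026]]'
python3 - <<'E'
from h import *
save(np.hstack([cv2.resize(eyes.capture('top')[150:250,180:320],None,fx=2.8,fy=2.8),cv2.resize(eyes.capture('side')[130:250,180:320],None,fx=2.8,fy=2.8)[:280]]),'lev.png')
E
```

```text
time_s: 24.75
tcp_pos: [0.4686, -0.0808, 0.0837]
tcp_rot: [-179.9, -18.2, 89.3]
force: [2.8, 0.5, 11.1]
finger_gap: 0.0263
gripper_force: 20.6
```

View pics/lev.png

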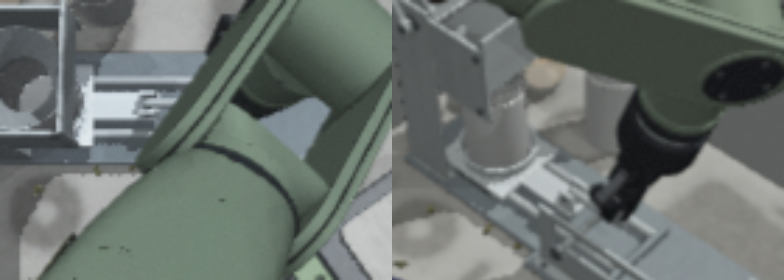

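The tin is under the funnel and the knob is down. Releasing and retreating along the tool axis.

```bash
python3 inch.py '[[0,0,0,0,0,0,0.032],[0,0,0,0,0,0,0.045],[0,0,0,0,0,0,0.045],[0,0,0,0,0,-0.04,0.045],[0,0,0,0,0,-0.09,0.045],[0,0,0,0,0,-0.14,0.045],[0,0,0,0,0,-0.19,0.045],[0,0,0,0,0,-0.24,0.045],[0,0,0,0,0,-0.29,0.045]]'
python3 - <<'E'
from h import *
C=cam('wrist');a=eyes.capture('wrist'); b=eyes.capture('side');Cs=cam('side')
m=(a.max(2)<40).astype(np.uint8); n,l,st,c=cv2.connectedComponentsWithStats(m)
for i in range(1,n):
    if 150<st[i][4]<3000: print('w',np.round(c[i]),st[i],np.round(plane(C,*c[i],.08),4))
m=(b[:,180:320].max(2)<40).astype(np.uint8); n,l,st,c=cv2.connectedComponentsWithStats(m)
for i in range(1,n):
    if 40<st[i][4]<400: p=c[i]+[180,0];print('s',np.round(p),st[i],np.round(plane(Cs,*p,.08),4))
print(proj(Cs,[.4666,-.081,.08]),proj(Cs,[.4666,-.070,.092]))
E
python3 go.py .37 .0 .40 0 0;  python3 go.py .375 .178 .40 0 0
```

```text
time_s: 25.75
tcp_pos: [0.4661, -0.1716, 0.3584]
tcp_rot: [-179.6, -18.2, 89.2]
force: [0.1, -0.2, -0.2]
finger_gap: 0.0449
gripper_force: 0.0
w [498. 119.] [488 109  24  19 291] [ 0.7709 -0.0471  0.08  ]
w [255. 150.] [245 140  21  20 317] [ 0.4709 -0.0813  0.08  ]
w [444. 247.] [ 371  238  141   45 1442] [ 0.7038 -0.205   0.08  ]
w [ 69. 258.] [ 51 243  40  31 197] [ 0.2381 -0.2133  0.08  ]
s [194. 125.] [  9 120  11  11  54] [0.5712 0.2838 0.08  ]
s [262. 202.] [ 79 198   8  10  59] [ 0.4684 -0.081   0.08  ]
[261.97974914 202.87180803] [258.87805138 197.84245331]
[-13.43 -14.19  88.53] [ 0.1762 -0.1013  0.0179] rows 11.0 gap 0.0452 j [-39.   4.  86.  14. 101. -37.] t 25.85
[-13.43 -14.19  88.53] [ 0.3459 -0.0987  0.0719] rows 11.0 gap 0.0452 j [-39.   4.  86.  14. 101. -37.] t 25.85
```

Knob at (262,202) in side, i.e. world y -0.081 and lever down: the shuttle moved 0.140. Next, the handle.

```bash
python3 inch.py '[[-13.4,-14.2,88.5,0.05,-0.03,-0.04,0.04],[-13.4,-14.2,88.5,0.09,-0.05,-0.02,0.04],[-13.4,-14.2,88.5,0.13,-0.08,0.0,0.04],[-13.4,-14.2,88.5,0.176,-0.101,0.018,0.04],[-13.4,-14.2,88.5,0.176,-0.101,0.018,0.04],[-13.4,-14.2,88.5,0.176,-0.101,0.018,0.04],[-13.4,-14.2,88.5,0.176,-0.101,0.018,0.04],[-13.4,-14.2,88.5,0.22,-0.101,0.032,0.04],[-13.4,-14.2,88.5,0.26,-0.1,0.045,0.04],[-13.4,-14.2,88.5,0.26,-0.1,0.045,0.04],[-13.4,-14.2,88.5,0.26,-0.1,0.045,0.04],[-13.4,-14.2,88.5,0.26,-0.1,0.045,0.04]]'; python3 go.py .35 .178 .40 0 0
python3 - <<'E'
from h import *
C=cam('wrist');print(monitor.state()['tcp_pos'])
save(eyes.capture('wrist'),'w4.png'); print(proj(C,[.382,.177,.313]))
E
```

```text
time_s: 27.05
tcp_pos: [0.3694, 0.0917, 0.394]
tcp_rot: [-179.6, 0.9, 0.1]
force: [-0.4, -1.3, -0.3]
finger_gap: 0.0403
gripper_force: 0.0
[-0.44  0.85  0.13] [-0.0193 -0.0864 -0.005 ] rows 2.0 gap 0.0403 j [  0. -17.  99.   0.  99.  90.] t 27.05
[0.36939776 0.09172138 0.3940112 ]
[121.45099204 195.43284254]
```

View pics/w4.png

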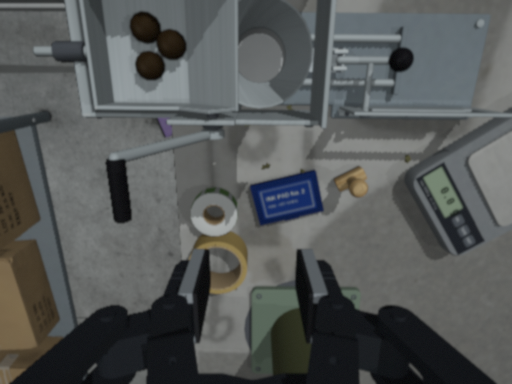

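Handle grip at (119,191), within 4 px of the prediction; the nests are in the bucket and the tin is visible through the funnel.

```bash
python3 inch.py '[[0,0,0,0.006,-0.043,-0.005,0.04],[0,0,0,0.006,-0.087,-0.005,0.04],[0,0,0,0.006,-0.087,-0.005,0.036],[0,0,0,0.006,-0.087,-0.005,0.036]]'; python3 go.py .376 .178 .313 0 0
```

```text
time_s: 27.5
tcp_pos: [0.3754, 0.1779, 0.4001]
tcp_rot: [-179.6, 0.8, 0.3]
force: [0.2, -0.0, -0.2]
finger_gap: 0.0358
gripper_force: 0.0
[-0.41  0.76  0.29] [0.0017 0.0005 0.0871] rows 2.0 gap 0.0358 j [ 13. -12.  95.   1.  98. 103.] t 27.5
```

```bash
python3 inch.py '[[0,0,0,0.001,0,0.045,0.036],[0,0,0,0.001,0,0.088,0.036],[0,0,0,0.001,0,0.088,0.036],[0,0,0,0.001,0,0.088,0.024],[0,0,0,0.001,0,0.088,0.018],[0,0,0,0.001,0,0.088,0.018]]'; python3 go.py .376 .178 .313 0 0; python3 inch.py '[[0,0,0,0,0.018,-0.007,0.018],[0,0,0,0,0.038,-0.011,0.018],[0,0,0,0,0.056,-0.011,0.018],[0,0,0,0,0.073,-0.0095,0.018],[0,0,0,0,0.090,-0.004,0.018],[0,0,0,0,0.107,0.0045,0.018],[0,0,0,0,0.119,0.013,0.018],[0,0,0,0,0.1275,0.021,0.018],[0,0,0,0,0.132,0.025,0.018],[0,0,0,0,0.132,0.025,0.018],[0,0,0,0,0.132,0.025,0.018],[0,0,0,0,0.132,0.025,0.018]]'
```

```text
time_s: 28.1
tcp_pos: [0.3784, 0.1783, 0.3167]
tcp_rot: [-179.4, 0.2, 0.1]
force: [-0.1, -0.3, -0.0]
finger_gap: 0.0182
gripper_force: 0.0
[-0.55  0.25  0.08] [-0.0024  0.0003  0.0037] rows 1.0 gap 0.0182 j [ 13. -11. 103.   1.  88. 103.] t 28.1
time_s: 29.3
tcp_pos: [0.3766, 0.0468, 0.2877]
tcp_rot: [-179.5, 0.6, 0.2]
force: [-0.3, 2.0, -0.2]
finger_gap: 0.0182
gripper_force: 1.3
```

```bash
python3 inch.py '[[0,0,0,0,0,0,0.018],[0,0,0,0,0,0,0.018],[0,0,0,0,0,0,0.018]]';python3 - <<'E'
from h import *
save(np.hstack([cv2.resize(eyes.capture('top')[130:230,100:260],None,fx=2.5,fy=2.5),cv2.resize(eyes.capture('side')[70:170,140:300],None,fx=2.5,fy=2.5)]),'tip.png')
E
```

```text
time_s: 29.6
tcp_pos: [0.3765, 0.0466, 0.2874]
tcp_rot: [-179.5, 0.6, 0.1]
force: [0.4, 3.8, 1.8]
finger_gap: 0.0181
gripper_force: 1.4
```

View pics/tip.png

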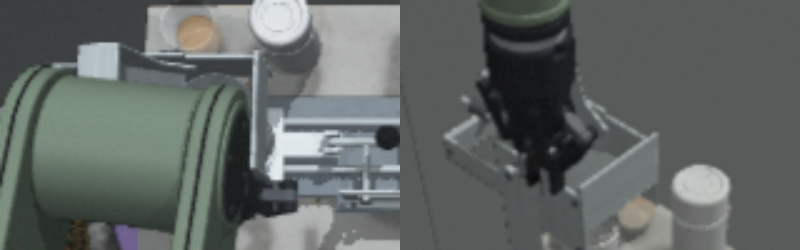

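The bucket is tipped upright over the funnel. Letting it swing back under control.

```bash
python3 inch.py '[[0,0,0,0,-0.0045,-0.004,0.018],[0,0,0,0,-0.013,-0.012,0.018],[0,0,0,0,-0.025,-0.021,0.018],[0,0,0,0,-0.042,-0.029,0.018],[0,0,0,0,-0.059,-0.0345,0.018],[0,0,0,0,-0.076,-0.036,0.018],[0,0,0,0,-0.094,-0.036,0.018],[0,0,0,0,-0.114,-0.032,0.018],[0,0,0,0,-0.132,-0.025,0.018],[0,0,0,0,-0.135,-0.024,0.018],[0,0,0,0,-0.135,-0.024,0.018]]'; python3 inch.py '[[0,0,0,0,0.002,0,0.036],[0,0,0,0,0.002,0,0.036],[0,0,0,0,0.002,-0.05,0.036],[0,0,0,0,0.002,-0.09,0.036],[0,0,0,0,0.002,-0.09,0.036],[0,0,0,0.05,0.05,-0.09,0.036],[0,0,0,0.05,0.1,-0.09,0.036],[0,0,0,0.05,0.12,-0.09,0.036],[0,0,0,0.05,0.12,-0.09,0.036]]'
python3 - <<'E'
from h import *
save(eyes.capture('wrist'),'w5.png')
E
```

```text
time_s: 30.8
tcp_pos: [0.376, 0.1808, 0.3124]
tcp_rot: [-179.7, 0.7, 0.2]
force: [-1.3, -2.5, -0.9]
finger_gap: 0.0182
gripper_force: 0.8
time_s: 31.7
tcp_pos: [0.428, 0.0568, 0.4002]
tcp_rot: [-179.6, 0.6, -0.3]
force: [1.0, 0.1, 0.4]
finger_gap: 0.0358
gripper_force: 0.0
```

View pics/w5.png

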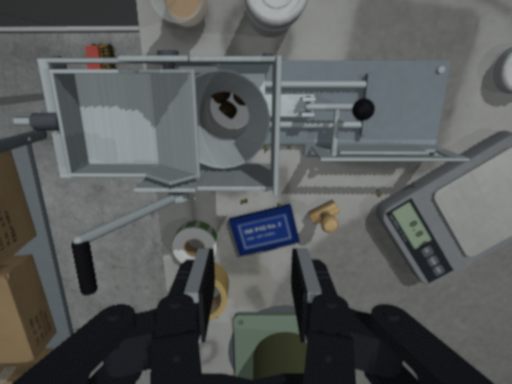

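The nests are in the funnel/tin (228,103) and the bucket is empty and level. Checking the nests' depth with a second wrist view on the way to the knob.

```bash
cat > nb.py <<'E'
from h import *
import pickle,sys
C=cam('wrist'); a=eyes.capture('wrist').astype(int); fun=proj(C,[.4637,.0868,.06]); print('tin bottom px',fun)
m=((a.max(2)<70)&(a[:,:,0]>a[:,:,2]+6)).astype(np.uint8); n,l,st,c=cv2.connectedComponentsWithStats(m)
best=[]
for i in range(1,n):
    if st[i][4]>20 and np.linalg.norm(c[i]-fun)<60: print(c[i],st[i]); best.append((ray(C,*c[i]),st[i]))
pickle.dump([b[0] for b in best],open(sys.argv[1],'wb'))
E
python3 nb.py a.pkl; python3 inch.py '[[0,0,0,-0.02,-0.03,-0.02,0.045],[0,0,0,-0.04,-0.06,-0.02,0.045],[0,0,0,-0.04,-0.06,-0.02,0.045],[0,0,0,-0.04,-0.06,-0.02,0.045]]'; python3 inch.py '[[0,0,0,0,0.04,0.0,0.045],[0,0,0,0.04,0.08,0,0.045],[0,0,0,0.04,0.12,0,0.045],[0,0,0,0.04,0.12,0,0.045],[0,0,0,0.04,0.12,0,0.045]]';python3 nb.py b.pkl
python3 - <<'E'
from h import *
import pickle
for p in pickle.load(open('a.pkl','rb')):
  for q in pickle.load(open('b.pkl','rb')): print(tri(p,q))
E
```

```text
tin bottom px [233.91999268 113.52504507]
[226.63673469 103.44081633] [215  93  22  24 245]
[240.20689655  99.20689655] [237  95   8   9  29]
time_s: 32.2
tcp_pos: [0.387, 0.1215, 0.4219]
tcp_rot: [-179.5, 0.5, 0.3]
force: [0.3, 0.2, -0.8]
finger_gap: 0.045
gripper_force: 0.0
time_s: 32.7
tcp_pos: [0.428, -0.0007, 0.4195]
tcp_rot: [-179.5, 0.7, -0.1]
force: [0.2, 0.2, 0.6]
finger_gap: 0.0453
gripper_force: 0.0
tin bottom px [192.06725803 111.87283106]
[185.05445545 102.84653465] [173  92  23  23 202]
(array([0.47598989, 0.09642711, 0.05635163]), np.float64(0.0009132737907246402))
(array([0.4876147 , 0.07301456, 0.17403239]), np.float64(0.004993717793373659))
```

```bash
python3 go.py .4675 -.1716 .3584 90 18
```

```text
[ 13.2   14.25 -89.29] [0.0402 0.1724 0.0594] rows 11.0 gap 0.0451 j [-12. -11.  91.   0. 100.  78.] t 32.75
```

```bash
python3 inch.py '[[13.2,14.25,-89.3,0.01,0.045,0,0.045],[13.2,14.25,-89.3,0.02,0.09,0,0.045],[13.2,14.25,-89.3,0.03,0.13,0.02,0.045],[13.2,14.25,-89.3,0.04,0.172,0.04,0.045],[13.2,14.25,-89.3,0.04,0.172,0.06,0.045],[13.2,14.25,-89.3,0.04,0.172,0.06,0.045],[13.2,14.25,-89.3,0.04,0.172,0.06,0.045],[13.2,14.25,-89.3,0.04,0.172,0.06,0.045],[13.2,14.25,-89.3,0.04,0.172,0.06,0.045],[13.2,14.25,-89.3,0.04,0.172,0.06,0.045],[13.2,14.25,-89.3,0.04,0.172,0.06,0.045],[13.2,14.25,-89.3,0.04,0.172,0.06,0.045]]'; python3 go.py .468 -.0815 .0815 90 18
python3 - <<'E'
from h import *
b=eyes.capture('side'); m=(b[93:117,143:177].max(2)<60).astype(np.uint8); n,l,st,c=cv2.connectedComponentsWithStats(m)
for i in range(1,n):
  if st[i][4]>20: print(c[i]+[143,93],st[i])
E
```

```text
time_s: 33.95
tcp_pos: [0.4681, -0.1699, 0.3581]
tcp_rot: [180.0, -18.0, 90.2]
force: [0.8, 0.1, -0.5]
finger_gap: 0.0449
gripper_force: 0.0
[-0.03  0.01  0.23] [-1.300e-03  1.000e-04  2.904e-01] rows 6.0 gap 0.0449 j [-38.   4.  86.  14. 101. -37.] t 33.95
[159.04109589 105.79452055] [ 9  8 15 11 73]
```

```bash
python3 inch.py '[[0,0,0,-0.001,0,0.05,0.045],[0,0,0,-0.001,0,0.1,0.045],[0,0,0,-0.001,0,0.15,0.045],[0,0,0,-0.001,0,0.2,0.045],[0,0,0,-0.001,0,0.25,0.045],[0,0,0,-0.001,0,0.285,0.045],[0,0,0,-0.001,0,0.29,0.045],[0,0,0,-0.001,0,0.29,0.045],[0,0,0,-0.001,0,0.29,0.033]]';python3 inch.py '[[0,0,0,0,0,0,0.0285],[0,0,0,0,0,0,0.027],[0,0,0,0,0,0,0.026],[0,0,0,0,0,0,0.026]]'
```

```text
time_s: 34.9
tcp_pos: [0.4697, -0.0837, 0.0844]
tcp_rot: [179.7, -17.8, 90.1]
force: [1.8, -0.5, -0.4]
finger_gap: 0.0334
gripper_force: 0.0
time_s: 35.3
tcp_pos: [0.4688, -0.0836, 0.0842]
tcp_rot: [179.8, -17.9, 90.1]
force: [-2.7, -0.7, 7.0]
finger_gap: 0.0264
gripper_force: 19.7
```

Lift and look at the knob height, then carry it back.

```bash
python3 inch.py '[[0,0,0,0.0055,0,-0.0046,0.026],[0,0,0,0.0114,0,-0.0091,0.026],[0,0,0,0.019,0,-0.013,0.026],[0,0,0,0.027,0,-0.0168,0.026],[0,0,0,0.028,0,-0.0172,0.026],[0,0,0,0.028,0,-0.0172,0.026]]'; python3 inch.py '[[0,0,0,-0.008,0,-0.0026,0.026],[0,0,0,-0.022,0,-0.0072,0.026],[0,0,0,-0.038,0,-0.0124,0.026]]'
```

```text
time_s: 35.9
tcp_pos: [0.4686, -0.0614, 0.1079]
tcp_rot: [179.8, -17.9, 90.2]
force: [2.2, -5.6, -0.2]
finger_gap: 0.0263
gripper_force: 19.6
time_s: 36.2
tcp_pos: [0.4682, -0.0997, 0.1064]
tcp_rot: [179.9, -18.2, 90.1]
force: [7.5, 1.9, -6.8]
finger_gap: 0.0266
gripper_force: 19.4
```

```bash
python3 inch.py '[[0,0,0,-0.016,0,-0.0052,0.026],[0,0,0,-0.032,0,-0.0104,0.026],[0,0,0,-0.048,0.0005,-0.0156,0.026],[0,0,0,-0.064,0.0005,-0.0208,0.026],[0,0,0,-0.080,0.001,-0.026,0.026],[0,0,0,-0.091,0.001,-0.0296,0.026],[0,0,0,-0.097,0.001,-0.0315,0.026],[0,0,0,-0.098,0.001,-0.0318,0.026],[0,0,0,-0.098,0.001,-0.0318,0.026]]'
```

```text
time_s: 37.1
tcp_pos: [0.4679, -0.2033, 0.1067]
tcp_rot: [-179.9, -18.1, 90.1]
force: [-0.0, 2.6, -8.3]
finger_gap: 0.0264
gripper_force: 19.6
```

```bash
python3 inch.py '[[0,0,0,-0.008,0,0.0038,0.026],[0,0,0,-0.0156,0,0.0077,0.026],[0,0,0,-0.0215,0,0.0122,0.026],[0,0,0,-0.027,0,0.0168,0.026],[0,0,0,-0.027,0,0.0168,0.026],[0,0,0,-0.027,0,0.0168,0.026]]'; python3 inch.py '[[0,0,0,0,0,0,0.032],[0,0,0,0,0,0,0.045],[0,0,0,0,0,0,0.045],[0,0,0,0,0,-0.04,0.045],[0,0,0,0,0,-0.09,0.045],[0,0,0,0,0,-0.14,0.045],[0,0,0,0,0,-0.19,0.06],[0,0,0,0,0,-0.2,0.085],[0,0,0,0,0,-0.2,0.085]]'
python3 - <<'E'
from h import *
C=cam('wrist');a=eyes.capture('wrist'); b=eyes.capture('side');t=eyes.capture('top')
m=(a.max(2)<40).astype(np.uint8); n,l,st,c=cv2.connectedComponentsWithStats(m)
for i in range(1,n):
    if 150<st[i][4]<3000: print('w',np.round(c[i]),st[i],np.round(plane(C,*c[i],.08),4))
m=(b[215:245,290:320].max(2)<60).astype(np.uint8); n,l,st,c=cv2.connectedComponentsWithStats(m)
for i in range(1,n):
    if 20<st[i][4]<400: print('s',c[i]+[290,215],st[i])
save(a,'w6.png')
E
```

```text
time_s: 37.7
tcp_pos: [0.4682, -0.2236, 0.0849]
tcp_rot: [-179.9, -18.2, 90.1]
force: [-6.3, 7.5, 9.0]
finger_gap: 0.0263
gripper_force: 20.2
time_s: 38.6
tcp_pos: [0.4701, -0.2887, 0.2765]
tcp_rot: [179.6, -17.6, 90.1]
force: [-0.9, -1.1, -1.1]
finger_gap: 0.0844
gripper_force: 0.0
w [ 41. 161.] [   0  108  120   96 1737] [ 0.2639 -0.2215  0.08  ]
w [248. 159.] [236 147  26  26 526] [ 0.4697 -0.2196  0.08  ]
w [252. 379.] [ 192  374  122   10 1016] [ 0.4734 -0.4412  0.08  ]
s [304.43037975 230.02531646] [10 10 10 12 79]
```

View pics/w6.png

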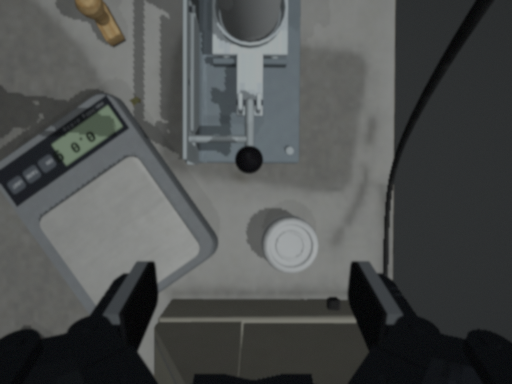

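The knob is back at its starting pixel, the shuttle is home and the lid is untouched. Hovering over the tin.

```bash
python3 go.py .44 -.054 .27 0 0
```

```text
[-14.29 -14.13  89.25] [ 0.2196 -0.0277  0.0731] rows 11.0 gap 0.085 j [-47.  15.  84.  12.  95. -48.] t 38.75
```

```bash
python3 inch.py '[[-14.3,-14.1,89.2,0.02,-0.028,0.0,0.085],[-14.3,-14.1,89.2,0.06,-0.028,0.01,0.085],[-14.3,-14.1,89.2,0.1,-0.028,0.03,0.085],[-14.3,-14.1,89.2,0.14,-0.028,0.045,0.085],[-14.3,-14.1,89.2,0.18,-0.028,0.06,0.085],[-14.3,-14.1,89.2,0.22,-0.028,0.073,0.085],[-14.3,-14.1,89.2,0.22,-0.028,0.073,0.085],[-14.3,-14.1,89.2,0.22,-0.028,0.073,0.085],[-14.3,-14.1,89.2,0.22,-0.028,0.073,0.085],[-14.3,-14.1,89.2,0.22,-0.028,0.073,0.085],[-14.3,-14.1,89.2,0.22,-0.028,0.073,0.085],[-14.3,-14.1,89.2,0.22,-0.028,0.073,0.085]]'
python3 - <<'E'
from h import *
C=cam('wrist');a=eyes.capture('wrist'); print(monitor.state()['tcp_pos'])
p=np.array([.4675,-.053,.139]); print(proj(C,p), [proj(C,p+[.0325*np.cos(t),.0325*np.sin(t),0]).round() for t in np.arange(4)*np.pi/2])
A=a.astype(int); m=((a.max(2)<70)&(A[:,:,0]>A[:,:,2]+6)).astype(np.uint8)
n,l,st,c=cv2.connectedComponentsWithStats(m)
for i in range(1,n):
  if st[i][4]>80: print(c[i],st[i],plane(C,*c[i],.05))
save(a,'w7.png')
E
```

```text
time_s: 39.95
tcp_pos: [0.4394, -0.0533, 0.2692]
tcp_rot: [180.0, 0.1, 0.2]
force: [-0.0, -0.3, -1.1]
finger_gap: 0.0849
gripper_force: 0.0
[ 0.43944503 -0.05359749  0.26953408]
[252.91889524 156.70379385] [array([253., 113.]), array([210., 157.]), array([253., 197.]), array([296., 157.])]
[243.9532294  130.76614699] [229 113  29  35 449] [ 0.47384644 -0.04419158  0.05      ]
[264.36480687 121.64377682] [255 114  22  16 233] [ 0.48289954 -0.06450993  0.05      ]
[ 85.81122449 304.67346939] [ 77 298  19  20 196] [0.26634124 0.1463619  0.05      ]
[139.71111111 348.4       ] [136 339   8  19  90] [0.20090571 0.08868865 0.05      ]
```

View pics/w7.png

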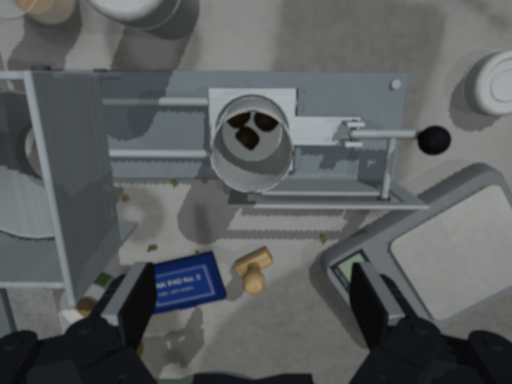

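All three nests lie in the tin (rim centre at about (251,152)). Lowering to grasp.

```bash
python3 inch.py '[[0,0,0,0.02,-0.0015,0.0,0.085],[0,0,0,0.0295,-0.0015,0.04,0.085],[0,0,0,0.0295,-0.0015,0.08,0.085],[0,0,0,0.0295,-0.0015,0.12,0.085],[0,0,0,0.0295,-0.0015,0.151,0.085],[0,0,0,0.0295,-0.0015,0.151,0.085],[0,0,0,0.0295,-0.0015,0.151,0.075],[0,0,0,0.0295,-0.0015,0.151,0.068]]';python3 inch.py '[[0,0,0,0,0,0,0.067],[0,0,0,0,0,0,0.066],[0,0,0,0,0,0,0.065],[0,0,0,0,0,0,0.065]]'
```

```text
time_s: 40.8
tcp_pos: [0.4719, -0.054, 0.1226]
tcp_rot: [179.8, -0.4, 0.1]
force: [0.6, 0.1, 0.8]
finger_gap: 0.068
gripper_force: 0.0
time_s: 41.2
tcp_pos: [0.4708, -0.0535, 0.1214]
tcp_rot: [179.8, -0.3, 0.1]
force: [0.8, -0.8, 0.7]
finger_gap: 0.0651
gripper_force: 0.1
```

```bash
python3 inch.py '[[0,0,0,0,0,0,0.0643],[0,0,0,0,0,0,0.0635],[0,0,0,0,0,0,0.0627],[0,0,0,0,0,0,0.0627]]'; python3 inch.py '[[0,0,0,0,0,-0.01,0.0627],[0,0,0,0,0,-0.025,0.0627],[0,0,0,0,0,-0.05,0.0627],[0,0,0,0,0,-0.08,0.0627],[0,0,0,0,0,-0.1,0.0627],[0,0,0,0,0,-0.1,0.0627]]'; python3 go.py .324 -.304 .222 0;python3 go.py .324 -.304 .131 0
```

```text
time_s: 41.6
tcp_pos: [0.4708, -0.0533, 0.1215]
tcp_rot: [179.9, -0.2, 0.0]
force: [-1.0, 1.4, 5.7]
finger_gap: 0.0632
gripper_force: 34.3
time_s: 42.2
tcp_pos: [0.4724, -0.0541, 0.2243]
tcp_rot: [179.7, -0.6, 0.0]
force: [0.9, -0.3, 0.3]
finger_gap: 0.0633
gripper_force: 34.5
[ 0.29 -0.59  0.05] [-0.1486  0.2498  0.002 ] rows 6.0 gap 0.0633 j [-17.   0. 104.  -0.  75.  73.] t 42.2
[ 0.29 -0.59  0.05] [-0.1495  0.2493  0.093 ] rows 7.0 gap 0.0633 j [-17.   0. 104.  -0.  75.  73.] t 42.2
```

```bash
python3 inch.py '[[0,0,0,-0.008,0.013,0,0.0627],[0,0,0,-0.022,0.037,0,0.0627],[0,0,0,-0.04,0.067,0,0.0627],[0,0,0,-0.06,0.1,0,0.0627],[0,0,0,-0.08,0.134,0,0.0627],[0,0,0,-0.1,0.168,0,0.0627],[0,0,0,-0.12,0.2,0,0.0627],[0,0,0,-0.136,0.228,0,0.0627],[0,0,0,-0.145,0.243,0,0.0627],[0,0,0,-0.149,0.25,0,0.0627],[0,0,0,-0.149,0.25,0,0.0627]]'; python3 go.py .324 -.304 .1305 0
```

```text
time_s: 43.3
tcp_pos: [0.3206, -0.3033, 0.2198]
tcp_rot: [180.0, -0.1, -0.1]
force: [1.2, 0.1, -0.1]
finger_gap: 0.0633
gripper_force: 34.5
[ 0.04 -0.12 -0.06] [0.0033 0.0006 0.0893] rows 2.0 gap 0.0633 j [-55.  -3. 108.   0.  75.  35.] t 43.3
```

```bash
python3 inch.py '[[0,0,0,0.002,0,0.02,0.0627],[0,0,0,0.002,0,0.045,0.0627],[0,0,0,0.002,0,0.065,0.0627],[0,0,0,0.002,0,0.08,0.0627],[0,0,0,0.002,0,0.086,0.0627],[0,0,0,0.002,0,0.086,0.0627],[0,0,0,0.002,0,0.086,0.0627]]'; python3 go.py .324 -.304 .1305 0
```

```text
time_s: 44.0
tcp_pos: [0.3242, -0.3035, 0.1354]
tcp_rot: [179.8, -0.2, 0.1]
force: [-0.9, -0.5, -0.8]
finger_gap: 0.0636
gripper_force: 34.5
[ 0.17 -0.22  0.09] [-0.0002  0.0005  0.0049] rows 1.0 gap 0.0636 j [-54.   3. 113.   0.  64.  36.] t 44.0
```

```bash
python3 inch.py '[[0,0,0,0,0,0.002,0.0627],[0,0,0,0,0,0.0035,0.0627],[0,0,0,0,0,0.0035,0.0627]]'; python3 inch.py '[[0,0,0,0,0,0.001,0.0627],[0,0,0,0,0,0.001,0.0627]]'
```

```text
time_s: 44.3
tcp_pos: [0.3237, -0.3037, 0.1317]
tcp_rot: [179.8, -0.2, 0.0]
force: [0.5, -0.4, -0.6]
finger_gap: 0.0634
gripper_force: 34.5
time_s: 44.5
tcp_pos: [0.3238, -0.3039, 0.131]
tcp_rot: [179.8, -0.2, 0.0]
force: [-0.3, 0.7, 3.0]
finger_gap: 0.0632
gripper_force: 35.0
```

Contact felt at 3 N. Opening gradually and retreating.

```bash
python3 inch.py '[[0,0,0,0,0,0,0.0645],[0,0,0,0,0,0,0.066],[0,0,0,0,0,0,0.070],[0,0,0,0,0,0,0.08],[0,0,0,0,0,0,0.085],[0,0,0,0,0,0,0.085],[0,0,0,0,0,-0.03,0.085],[0,0,0,0,0,-0.07,0.085],[0,0,0,0,0,-0.12,0.085],[0,0,0,-0.03,0,-0.16,0.085],[0,0,0,-0.03,0,-0.16,0.085]]'
python3 - <<'E'
from h import *
C=cam('wrist');a=eyes.capture('wrist');b=eyes.capture('side')
A=a.astype(int); m=((a.max(2)<70)&(A[:,:,0]>A[:,:,2]+6)).astype(np.uint8)
n,l,st,c=cv2.connectedComponentsWithStats(m)
for i in range(1,n):
  if st[i][4]>60: print(c[i].round(),st[i],plane(C,*c[i],.06).round(3))
save(np.hstack([a,b])[:,::1],'end.png',sc=.78)
E
```

```text
time_s: 45.6
tcp_pos: [0.2936, -0.3063, 0.2972]
tcp_rot: [179.2, -0.5, -0.0]
force: [0.8, -1.1, 0.1]
finger_gap: 0.0852
gripper_force: 0.0
[261. 125.] [252 117  20  17 219] [ 0.334 -0.318  0.06 ]
[240. 129.] [230 119  21  21 332] [ 0.33  -0.296  0.06 ]
[253. 148.] [244 140  20  17 234] [ 0.31 -0.31  0.06]
[ 32. 155.] [ 26 150  14  14  79] [ 0.303 -0.073  0.06 ]
[ 36. 326.] [  0 316  68  23 939] [ 0.083 -0.034  0.06 ]
```

View pics/end.png

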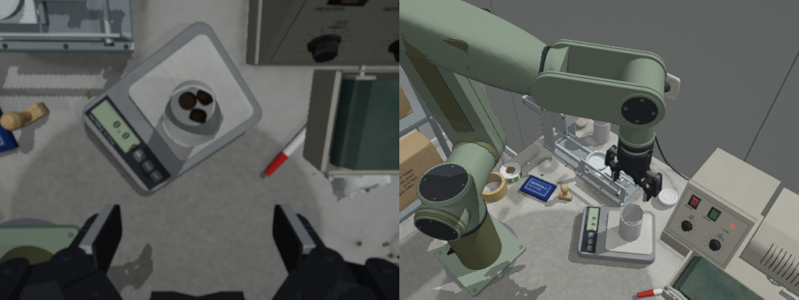

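The tin stands upright on the plate with all three nests inside, and the robot is clear. Handing in.

```bash
python3 -c "
from bench import r, eyes, monitor
print(r.job_done())"
```

```text
the job is handed in; nothing more can be done
None
```

I handed the job in at about 46 s of the 210 s allowed: the tin stands upright on the scale's plate with all three nests inside. The shuttle and bucket are back in their start positions, and I never touched the lid, glass or closed tin. The hand-in returned no verdict.

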